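# Clamp a combination padlock in the vise, dial it open and hold its shackle out

### The arm

A 7-joint arm with a two-finger parallel gripper is mounted at the origin on a cart in front of the work surface, level with it; the furniture and walls round the work are solid. World frame = base frame: x ahead of the robot, y to its left, z up, the work surface at z = 0. Lengths are in m, angles in rad, forces in N, time in s.
With the tool pointing down it reaches from about 0.4 to 0.85 m from the base axis. Payload 10.4 kg.
Tool frame: the origin (TCP) lies midway between the tips of the shut fingers; the grasp point (between the pads) lies 19 mm behind it; z points along the fingers, y is the line along which they close (so a half turn about z gives the same grasp; the last joint's range is limited). The gripper opens to 87 mm and grips with 3 to 60 N. Pads are 19 mm wide; open, the fingers measure 117 mm over their backs; the gripper's body (75 mm by 190 mm) begins 51 mm behind the grasp point.
Start: joints at [-1.349, 0.332, -0.065, 1.46, 0.022, 1.35, -0.088], TCP at [0.151, 0.606, 0.223] pointing down, gripper open.
Joint ranges: [-2.6, 2.6], [-0.5, 2.12], [-1.47, 1.34], [0.16, 2.42], [-1.27, 4.41], [0.06, 2.06], [-2.6, 2.6]. Speed limits (rad/s): [2.22, 2.22, 2.79, 2.79, 3.14, 3.14, 3.14].

### API

Orientations are given as a unit quaternion [x, y, z, w].
In Python, from bench import sensors, eyes, order gives the robot as it stands.
- The arm moves only by the tool arm_command, never from a script. Its argument "steps" is a list of rows, each an object with "rot": the turn, a rotation vector about the world's x, y, z in degrees, a list of three; "slide": the shift along the world's x, y, z in m, a list of three; "grip": the opening, from 0 (shut) to 1 (fully open). A call has exactly 8 rows; each row shifts and turns the commanded pose from where the row before left it; what a row does not reach is not made up. A row lasts 1/8 s, in which the tool goes at most 62.5 mm and 10.7 degrees, less where a joint would pass 70% of its speed; a pose out of reach is approached as far as the arm can. A call with a gripper value outside its range is refused whole. The fingers move at their own pace and stop on an object; "newtons" is the grip in N (left out, the last holds). Time passes only in rows, so rows that do not move let the fingers close, or fill a call up. It gives the time, the measured TCP pose, the force, the opening and the grip force at its end, in the units of the state.
- sensors.read_state(): the state, without advancing time (a new reading comes with each control period).
- eyes.camera(name): name is "scene" or "top"; returns a dict with "pixels" (400x640x3 uint8, red, green, blue), "intrinsics" (3x3 intrinsics, pixels), "pose" (4x4, takes a point from camera to world coordinates). Camera axes: x right, y down, z forward; pixel columns grow to the right and rows downward; lengths in m; the calibration is good to about 2 mm. A picture is of the moment at which its call begins. There is no depth.
- order.close_job(): hands the job in; it is judged then, once.
Trained networks look in a picture, given as the dict that the camera call returned (one of the last four; its "shot" number tells which), for a name from the list of things; names that differ only in an ending like _2 or _b are one class to them, and where a whole thing is asked for, a point or a joint stands for the part that bears it (a point fixed in the world has none). Each returns a list of dicts, best first, with "conf" (0 to 1); they miss things now and then, are a little off and sometimes report something else, mostly with a low value. They report only what shows in the picture. A call takes as long as a camera call.
- eyes.look_for(name, picture): "bbox" ([left, top, right, bottom] in pixels, round what is visible of it).
The state is a dict: "time": time; "joint_positions": joint angles; "joint_vel": joint speeds; "joint_torque": joint torques, N m; "ee_pos": TCP position; "eef_rot": TCP orientation; "ft_force": force on the tool from outside, world axes, zero at the start; "torque": the same for the moment, N m; "width": finger opening in m; "grip_force": force on a finger pad.
Only numpy, scipy, OpenCV 4.12 (cv2) and the standard library are available. Lean on these libraries where they do the work, as an engineer would, in place of code of your own. Each camera call takes 0.05 s, during which the arm holds its last target. There are 200 camera calls.

### The job

Crank the handle of the small drill vise clockwise until its jaw has closed tight on the padlock lying in it. Then turn the padlock's dial clockwise, feeling its notches click, until its pointer (the bar's narrow nose) clicks in at the raised mark on the shackle's side, and with the lock still tight in the vise take the bow of the shackle and draw it straight out until its short leg is clear of the lock body. Finish there, still holding the shackle out against its spring; leave the other things on the table where they are.

Things in the scene. Friction and masses are not known exactly. Their poses are not given: they have to be found in the camera images.
- vise: Grey drill vise bolted to the table, origin at table height under the lock's place. x runs along the jaw faces (roughly away from the robot), y from the fixed jaw (face at y = -35 mm) to the moving jaw and the crank. Bed for the lock 40 mm high, x -42 to 42 mm; foot 12 mm high, x -58 to 58 mm; jaws 80 mm long, up to 64 mm high; screw bracket at y 106 to 126 mm, up to 70 mm high.
- jaw: Moving jaw of the vise; origin: middle of its clamping face, 52 mm above the table. It slides along the vise's y axis, driven only by the crank: clockwise drives it towards -y, 2.55 mm per radian (16 mm a turn). Tight means over 10 N on the lock; at the screw's stop it presses with about 35 N; it stays tight when the crank is let go.
- crank (a joint): Crank angle in rad about the vise's y axis. 0: crank straight up; grows clockwise as seen from the crank's end (top, vise -x side, bottom, vise +x side). Handle middle = crank_hub + 30 mm * (-sin along vise x, cos along z). Starts between -1 and 1; the jaw meets the seated lock near 4.1, is tight from about 4.45, the screw stops near 5.2. About 4 N at the handle to turn, 5 to 8 N to tighten.
- crank_hub (a point): Fixed point on the screw axis level with the middle of the crank's handle: centre of the upright circle, radius 30 mm, on which the middle of the handle runs. 162 mm along the vise's y axis from its origin, 56 mm above the table.
- crank_knob (a point): Middle of the crank's handle: black grip 14 mm in diameter, 34 mm long, parallel to the vise's y axis, spinning freely on its pin; so it can be pinched from above across the vise's x and carried round the circle without turning the gripper. Its inner end meets the crank arm, the outer end is free.
- lock: Steel padlock, 0.4 kg, lying face up and loose on the vise bed between the jaws. Body 64 mm (its x) by 70 mm (its y, between the jaws) by 28 mm high; origin at the centre of its underside. Shackle on its -x side (towards the robot), dial on top; the jaw squares it up. It must stay on the bed, within 20 mm of the vise's origin along the vise's x.
- dial (a joint): Dial angle in rad, counter-clockwise from above. 0: pointer at the raised mark on the lock's face, on the shackle's side; only there (within about 0.1) is the shackle free. A sprung pawl clicks every 0.349 rad (20 degrees), 0 among them, and holds the dial there (about 0.05 N m to pass). Starts 2 to 4 clicks positive: turn it clockwise. Stops at -0.5 and 1.8.
- dial_grip (a point): Centre of the dial's grip bar, on the dial's upright axis, 85 mm above the table. The bar is 36 mm long, 12 mm wide, 18 mm high (76 to 94 mm above the table); the narrow nose on one end, with a white line on top, is the pointer: it points along the lock's -x axis turned by the dial angle. Under it is a round dial plate, 43 mm across.
- shackle: Shackle of the lock: level U of 9 mm round bar, 61 mm wide. Origin: middle of the bow's cross bar (along the lock's y), 54 mm above the table; closed, 85 mm from the lock's origin along lock -x. Opening between bar and lock 48 x 43 mm, free below. Slides out along lock -x up to 26 mm against a spring (2.5 to 4 N) that draws it back; the short leg (lock -y side) is 17 mm deep; open from 16 mm.
- tub_03: Bystander: open round plastic tub, 96 mm across, 55 mm high; it must not be moved by more than 30 mm.
- steel_cup: Bystander: steel measuring cup, 72 mm across, 82 mm high; it must not be moved by more than 30 mm.
- tub_lid_4: Bystander: round tub lid lying flat, 98 mm across, 16 mm high; it must not be moved by more than 30 mm.
- hex_key: Bystander: bent hex key lying flat, 33 x 84 x 5 mm; it must not be moved by more than 30 mm.

How it is judged:
On the way, in this order (a step that is already met when the one before it is completed fails the run):
1. the vise jaw is tight on the padlock (contact force between jaw and lock above 10 N and x of lock in the frame of vise between -0.02 and 0.02 m and z of lock in the frame of vise below 0.045 m and angle between the x axis of lock and the x axis of vise, either way round below 0.1 rad), for 0.3 s.
2. the dial stands in the notch at the mark, the lock still clamped (all of step 1 and value of joint dial between -0.15 and 0.15 rad), for 0.3 s.
At the end, for the whole second after the job is handed in: The fingers hold the shackle (over 1.5 N) at least 16 mm out of the lock body; the dial is within 0.15 rad of the mark; the jaw presses the lock with over 10 N; the lock lies on the vise bed within 20 mm of its middle along the jaws and 0.1 rad of square (all of step 2 and x of shackle in the frame of lock below -0.101 m and contact force between the fingers and shackle above 1.5 N); the arm keeps its last pose, push and grip.
It fails at once if a bystander was moved more than 30 mm (distance of any of tub_03, steel_cup, tub_lid_4, hex_key from where it was at the start of the episode above 0.03 m).
It fails at once if the padlock left its place in the vise (horizontal distance between lock and vise above 0.03 m or z of lock in the frame of vise above 0.06 m).
It also fails if it takes over 58 s, if anything falls off the work surface, if the arm or the gripper's body presses on something with over 40 N, if the wrist force passes 120 N, or if a joint passes its speed limit or range.

## Working session

There is one attempt and no reset: what is moved stays moved. The work goes in short steps, Python scripts to look and compute and a tool call to move; the robot and the scene stay as the last step left them, time stands still between calls to the robot, and variables do not carry over. Pictures are saved under pics/ and viewed, at most 10 in all, crops included, and the job is handed in when it is done.

Besides the shell and the picture viewer there is one more tool, called after "Call:" by a JSON object that holds its "api" and its "payload", one argument or row to a line. arm_command: Moves the arm, as the interface text tells. Its arguments: {"type":"object","properties":{"steps":{"type":"array","items":{"type":"object","properties":{"rot":{"type":"array","items":{"type":"number"}},"slide":{"type":"array","items":{"type":"number"}},"grip":{"type":"number"}}}},"newtons":{"type":"number"}},"required":["steps"]}

```bash
mkdir -p pics; cat > h.py <<'E'
import numpy as np, cv2
from bench import sensors, eyes, order
def save(p,n): cv2.imwrite('pics/'+n+'.png',p['pixels'][:,:,::-1])
def ray(p,u,v,z):
    K=np.array(p['intrinsics']);T=np.array(p['pose'])
    d=T[:3,:3]@np.linalg.solve(K,[u,v,1]);o=T[:3,3]
    return o+d*(z-o[2])/d[2]
def proj(p,X):
    K=np.array(p['intrinsics']);T=np.array(p['pose'])
    c=T[:3,:3].T@(np.array(X)-T[:3,3]);q=K@c;return q[:2]/q[2]
E
python3 - <<'E'
from h import *
for n in ['scene','top']:
    p=eyes.camera(n);save(p,n+'1');print(n,np.round(p['pose'],3).tolist(),np.round(p['intrinsics'],1).tolist())
    for t in ['vise','jaw','crank','crank_knob','lock','dial','dial_grip','shackle','tub_03','steel_cup','tub_lid_4','hex_key']:
        r=eyes.look_for(t,p)[:2]
        print(t,[(np.round(a['bbox']).tolist(),round(a['conf'],2)) for a in r])
s=sensors.read_state();print({k:np.round(v,3).tolist() for k,v in s.items()})
E
```

```text
scene [[0.604, -0.378, 0.702, -0.173], [-0.797, -0.263, 0.545, -0.629], [-0.022, -0.888, -0.46, 0.571], [0.0, 0.0, 0.0, 1.0]] [[484.0, 0.0, 326.4], [0.0, 484.0, 196.1], [0.0, 0.0, 1.0]]
vise [([331.0, 218.0, 458.0, 302.0], 0.77)]
jaw [([366.0, 234.0, 399.0, 269.0], 0.67)]
crank [([330.0, 220.0, 351.0, 244.0], 0.75), ([328.0, 224.0, 460.0, 303.0], 0.63)]
crank_knob [([330.0, 224.0, 347.0, 231.0], 0.7)]
lock [([393.0, 234.0, 437.0, 287.0], 0.82), ([406.0, 232.0, 429.0, 250.0], 0.46)]
dial [([405.0, 234.0, 428.0, 253.0], 0.59)]
dial_grip [([407.0, 231.0, 430.0, 255.0], 0.85)]
shackle [([388.0, 262.0, 427.0, 284.0], 0.9)]
tub_03 [([408.0, 233.0, 433.0, 253.0], 0.7), ([210.0, 186.0, 251.0, 226.0], 0.68)]
steel_cup [([413.0, 196.0, 444.0, 241.0], 0.71)]
tub_lid_4 [([227.0, 239.0, 276.0, 270.0], 0.78)]
hex_key []
top [[0.022, -0.982, 0.187, 0.344], [-1.0, -0.023, -0.003, -0.054], [0.007, -0.187, -0.982, 1.059], [0.0, 0.0, 0.0, 1.0]] [[480.0, 0.0, 321.4], [0.0, 480.0, 200.3], [0.0, 0.0, 1.0]]
vise [([359.0, 182.0, 472.0, 256.0], 0.64), ([357.0, 220.0, 380.0, 237.0], 0.46)]
jaw [([389.0, 200.
[... 328 characters left out ...]
53.0], 0.74)]
tub_03 [([195.0, 203.0, 240.0, 248.0], 0.69), ([415.0, 186.0, 463.0, 248.0], 0.33)]
steel_cup [([416.0, 188.0, 459.0, 249.0], 0.72), ([389.0, 121.0, 425.0, 157.0], 0.68)]
tub_lid_4 [([268.0, 242.0, 314.0, 288.0], 0.58)]
hex_key [([353.0, 179.0, 474.0, 255.0], 0.7), ([423.0, 147.0, 436.0, 180.0], 0.62)]
{'time': 1.3, 'joint_positions': [-1.349, 0.332, -0.065, 1.46, 0.022, 1.35, -0.089], 'joint_vel': [0.0, 0.0, -0.001, 0.001, -0.0, 0.0, 0.0], 'joint_torque': [0.0, -62.303, 0.024, -39.013, -0.061, 0.031, 0.0], 'ee_pos': [0.151, 0.606, 0.223], 'eef_rot': [0.122, 0.993, 0.0, 0.0], 'ft_force': [1.489, 0.219, 0.252], 'torque': [0.015, 0.006, -0.002], 'grip_force': 0.0, 'width': 0.087}
```

```bash
python3 - <<'E'
import cv2
a=cv2.imread('pics/top1.png')[110:270,340:490];b=cv2.imread('pics/scene1.png')[190:310,320:470]
cv2.imwrite('pics/c1.png',cv2.resize(a,None,fx=3.75,fy=3.75,interpolation=2)[:600])
cv2.imwrite('pics/c2.png',cv2.resize(b,None,fx=5,fy=5,interpolation=2))
E
```

```text
(no output)
```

View pics/c1.png

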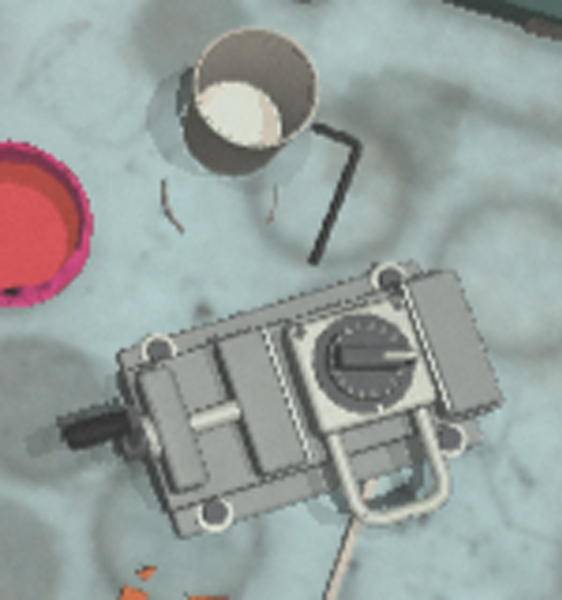

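View pics/c2.png

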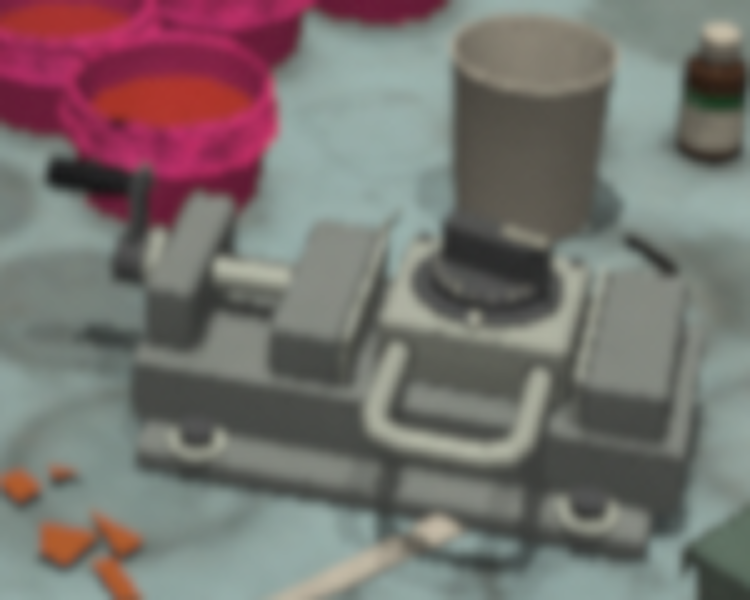

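View pics/top1.png

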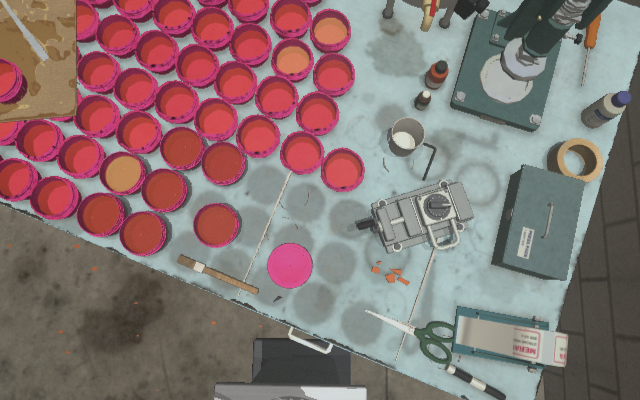

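```bash
python3 - <<'E'
from h import *
from scipy.optimize import least_squares
t=eyes.camera('top');s=eyes.camera('scene')
ct=lambda x,y:np.array([340+x/3.75,110+y/3.75]);cs=lambda x,y:np.array([320+x/5,190+y/5])
obs=[(t,(40,-35,64),ct(412,280)),(t,(-40,-35,64),ct(446,420)),(t,(0,116,70),ct(171,429)),
(s,(-40,-35,64),cs(582,385)),(s,(40,-35,64),cs(605,268)),(s,(0,116,70),cs(193,233))]
def W(q,P):
    P=np.array(P)/1000;c,n=np.cos(q[2]),np.sin(q[2]);return np.array([q[0]+c*P[0]-n*P[1],q[1]+n*P[0]+c*P[1],P[2]])
f=lambda q:np.concatenate([proj(p,W(q,P))-o for p,P,o in obs])
r=least_squares(f,[.45,-.3,.2]);q=r.x;print('vise',q.round(4),np.degrees(q[2]));print(f(q).reshape(-1,2).round(1))
i=lambda X:np.array([[np.cos(q[2]),np.sin(q[2])],[-np.sin(q[2]),np.cos(q[2])]])@(X[:2]-q[:2])*1000
d=ray(t,*ct(363,363),.076);print('dial',d,i(d))
d=ray(s,*cs(495,235),.094);print('bar scene',d,i(d))
a,b=ray(t,*ct(415,355),.094),ray(t,*ct(335,357),.094);print('bar',a,b,i((a+b)/2),np.linalg.norm(a-b));v=a-b
print('bar ang',np.degrees(np.arctan2(v[1],v[0])-q[2]-np.pi))
print('bow mid',i(ray(t,*ct(410,513),.054)),i(ray(s,*cs(440,450),.054)))
hub=W(q,(0,162,56));print('hub',hub)
k=ray(t,*ct(92,427),.08);print('knob',k,i(k),ray(s,*cs(90,173),.086),i(ray(s,*cs(90,173),.086)))
for th in np.arange(-.8,.81,.4):
    K=W(q,(-30*np.sin(th),162,56+30*np.cos(th)));print(th,(proj(t,K)-ct(0,0))*3.75,(proj(s,K)-cs(0,0))*5)
E
```

```text
vise [ 0.5221 -0.3041  0.3044] 17.439636980730814
[[-1.9  1.2]
 [ 1.5 -0.3]
 [ 0.8 -1.4]
 [-1.4 -0.3]
 [ 0.4 -0.5]
 [ 0.5  1.5]]
dial [ 0.52288704 -0.2976499   0.076     ] [2.65006705 5.92953852]
bar scene [ 0.52200214 -0.30151964  0.094     ] [0.64607633 2.50288396]
bar [ 0.5246993  -0.32170989  0.094     ] [ 0.52258267 -0.2779666   0.094     ] [2.71350731 3.61582406] 0.04379446989808443
bar ang -284.6693904931846
bow mid [-83.16273508   1.66552617] [-79.38814551   4.60359934]
hub [ 0.47358434 -0.14954772  0.056     ]
knob [ 0.48304808 -0.14689207  0.08      ] [  9.82463085 161.69728753] [ 0.48349916 -0.14639444  0.086     ] [ 10.40410673 162.03685612]
-0.8 [ 84.68522656 407.73245347] [ 99.23994536 179.07539726]
-0.4 [ 91.10499227 422.99534233] [ 91.19008521 176.62314942]
0.0 [ 97.84431442 442.81153841] [ 81.55686823 186.12845703]
0.40000000000000013 [103.75236701 463.84326875] [ 71.87295909 206.4229823 ]
0.8 [107.81838132 482.4893106 ] [ 63.77139177 234.36825972]
```

Call:
{"api": "arm_command", "payload": {
  "steps": [
    {"slide":[0.031,-0.038,0],"rot":[0,0,-7.4],"grip":1},
    {"slide":[0.031,-0.038,0],"rot":[0,0,-7.4],"grip":1},
    {"slide":[0.031,-0.038,0],"rot":[0,0,-7.4],"grip":1},
    {"slide":[0.031,-0.038,0],"rot":[0,0,-7.4],"grip":1},
    {"slide":[0.031,-0.038,0],"rot":[0,0,-7.4],"grip":1},
    {"slide":[0.031,-0.038,0],"rot":[0,0,-7.4],"grip":1},
    {"slide":[0.031,-0.038,0],"rot":[0,0,-7.4],"grip":1},
    {"slide":[0.031,-0.038,0],"rot":[0,0,-7.2],"grip":1}
  ]
}}

```text
time: 2.4
ee_pos: [0.4003, 0.3011, 0.2228]
eef_rot: [0.597, 0.803, 0.0, -0.0]
ft_force: [0.9, 0.1, 0.2]
width: 0.0871
grip_force: 0.0
```

Call:
{"api": "arm_command", "payload": {
  "steps": [
    {"slide":[0.011,-0.056,0],"grip":1},
    {"slide":[0.011,-0.056,0],"grip":1},
    {"slide":[0.011,-0.056,0],"grip":1},
    {"slide":[0.011,-0.056,0],"grip":1},
    {"slide":[0.011,-0.056,0],"grip":1},
    {"slide":[0.011,-0.056,0],"grip":1},
    {"slide":[0.011,-0.056,-0.03],"grip":0.6},
    {"slide":[0.006,-0.051,-0.03],"grip":0.6}
  ]
}}

```text
schema error: expected keys rot, slide, grip
```

```bash
python3 - <<'E'
from h import *
t=eyes.camera('top');s=eyes.camera('scene');st=sensors.read_state();print({k:np.round(st[k],4).tolist() for k in ['time','ee_pos','eef_rot','width','ft_force']})
a=cv2.resize(t['pixels'][110:270,340:490],None,fx=2.6,fy=2.6,interpolation=2);b=cv2.resize(s['pixels'][150:310,320:470],None,fx=2.6,fy=2.6,interpolation=2)
cv2.imwrite('pics/d1.png',np.hstack([a,b])[:,:,::-1])
E
```

```text
{'time': 2.5, 'ee_pos': [0.403, 0.2976, 0.223], 'eef_rot': [0.5995, 0.8004, 0.0002, 0.0008], 'width': 0.0867, 'ft_force': [0.256, 0.3956, -0.1289]}
```

View pics/d1.png

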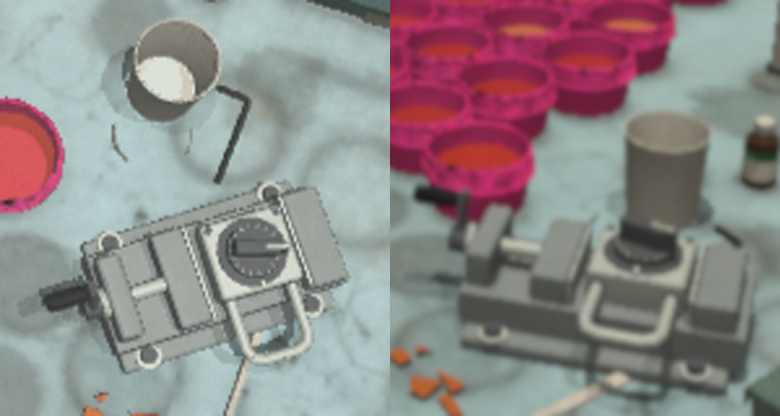

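The picture shows the unchanged vise (crank handle at about (65,298) left crop); the second move was refused for lacking rot, so I repeat it.

Call:
{"api": "arm_command", "payload": {
  "steps": [
    {"slide":[0.011,-0.056,0],"rot":[0,0,0],"grip":1},
    {"slide":[0.011,-0.056,0],"rot":[0,0,0],"grip":1},
    {"slide":[0.011,-0.056,0],"rot":[0,0,0],"grip":1},
    {"slide":[0.011,-0.056,0],"rot":[0,0,0],"grip":1},
    {"slide":[0.011,-0.056,0],"rot":[0,0,0],"grip":1},
    {"slide":[0.011,-0.056,0],"rot":[0,0,0],"grip":1},
    {"slide":[0.009,-0.056,-0.03],"rot":[0,0,0],"grip":0.6},
    {"slide":[0.005,-0.049,-0.04],"rot":[0,0,0.5],"grip":0.6}
  ]
}}

```text
time: 3.5
ee_pos: [0.4803, -0.138, 0.1543]
eef_rot: [0.591, 0.807, 0.001, 0.001]
ft_force: [1.3, 1.1, -0.6]
width: 0.074
grip_force: 0.0
```

```bash
python3 - <<'E'
from h import *
t=eyes.camera('top');s=eyes.camera('scene');st=sensors.read_state();print({k:np.round(st[k],4).tolist() for k in ['time','ee_pos','eef_rot','width','ft_force']})
print('tip px top',(proj(t,st['ee_pos'])-[330,130])*4,'scene',(proj(s,st['ee_pos'])-[290,160])*4)
a=cv2.resize(t['pixels'][130:270,330:430],None,fx=4,fy=4,interpolation=2);b=cv2.resize(s['pixels'][160:300,290:390],None,fx=4,fy=4,interpolation=2)
cv2.imwrite('pics/d2.png',np.hstack([a,b])[:,:,::-1])
E
```

```text
{'time': 3.6, 'ee_pos': [0.4766, -0.1412, 0.1508], 'eef_rot': [0.5938, 0.8046, -0.0024, -0.0012], 'width': 0.0668, 'ft_force': [-0.6976, 0.6017, 0.4855]}
tip px top [140.29720737 367.92856255] scene [173.06310151 143.10358394]
```

View pics/d2.png

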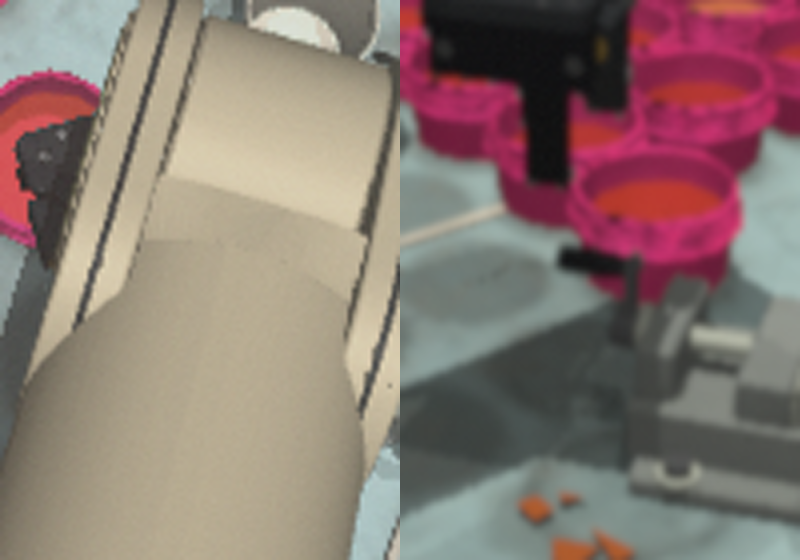

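Call:
{"api": "arm_command", "payload": {
  "steps": [
    {"slide":[0.004,-0.002,-0.02],"rot":[0,0,0],"grip":0.6},
    {"slide":[0,0,-0.03],"rot":[0,0,0],"grip":0.6},
    {"slide":[0,0,-0.034],"rot":[0,0,0],"grip":0.6},
    {"slide":[0,0,0],"rot":[0,0,0],"grip":0.6},
    {"slide":[0,0,0],"rot":[0,0,0],"grip":0.1},
    {"slide":[0,0,0],"rot":[0,0,0],"grip":0.1},
    {"slide":[0,0,0],"rot":[0,0,0],"grip":0.1},
    {"slide":[0,0,0],"rot":[0,0,0],"grip":0.1}
  ],
  "newtons": 15
}}

```text
time: 4.6
ee_pos: [0.4828, -0.1385, 0.0702]
eef_rot: [0.592, 0.806, -0.0, -0.0]
ft_force: [-4.5, -1.7, 0.7]
width: 0.0202
grip_force: 2.2
```

```bash
python3 - <<'E'
from h import *
s=eyes.camera('scene')
for i in range(3):
    st=sensors.read_state();print({k:np.round(st[k],4).tolist() for k in ['time','ee_pos','eef_rot','width','ft_force','grip_force']})
    if i<2: t=eyes.camera('top')
cv2.imwrite('pics/d3.png',cv2.resize(s['pixels'][150:300,290:450],None,fx=4,fy=4,interpolation=2)[:,:,::-1])
E
```

```text
{'time': 4.65, 'ee_pos': [0.4823, -0.1387, 0.0699], 'eef_rot': [0.5916, 0.8062, -0.0004, -0.0006], 'width': 0.0162, 'ft_force': [-4.9611, -2.2949, -0.1123], 'grip_force': 2.3063}
{'time': 4.7, 'ee_pos': [0.4821, -0.1387, 0.0697], 'eef_rot': [0.5917, 0.8062, -0.0005, -0.0007], 'width': 0.0136, 'ft_force': [-4.2044, -1.4943, -0.37], 'grip_force': 15.1736}
{'time': 4.75, 'ee_pos': [0.4822, -0.1387, 0.0697], 'eef_rot': [0.5916, 0.8062, -0.0005, -0.0007], 'width': 0.0133, 'ft_force': [-3.5009, -1.6351, -0.1693], 'grip_force': 14.9968}
```

View pics/d3.png

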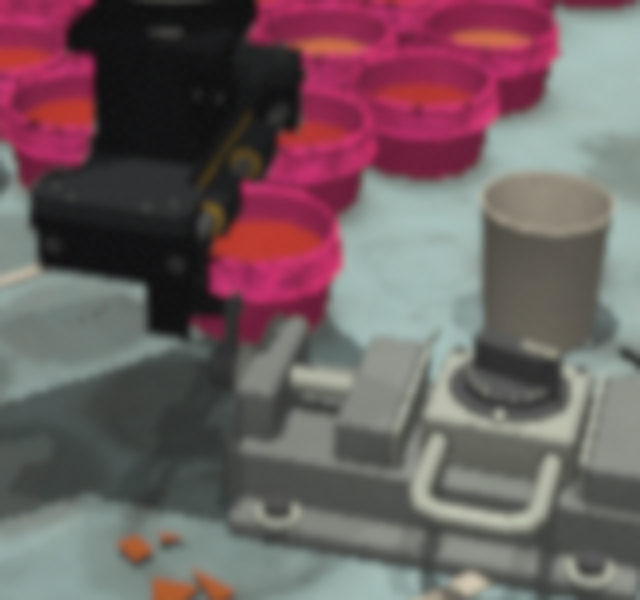

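```bash
python3 - <<'E'
import numpy as np
y=np.radians(17.2);th=np.r_[np.linspace(-.385,2.3,9),np.linspace(2.3,4.9,9)[1:]]
P=np.c_[-30*np.sin(th)*np.cos(y),-30*np.sin(th)*np.sin(y),30*np.cos(th)]
print(np.diff(P.round(1),axis=0).round(1).tolist())
E
```

```text
[[-9.4, -2.9, 2.2], [-9.5, -2.9, -1.2], [-8.6, -2.7, -4.4], [-6.7, -2.1, -7.1], [-4.2, -1.2, -9.1], [-1.0, -0.4, -9.9], [2.1, 0.7, -9.8], [5.1, 1.6, -8.5], [7.2, 2.2, -6.1], [8.7, 2.7, -3.4], [9.3, 2.9, -0.2], [8.9, 2.7, 2.8], [7.5, 2.4, 5.6], [5.4, 1.6, 7.9], [2.8, 0.9, 9.3], [-0.2, -0.1, 9.7]]
```

Call:
{"api": "arm_command", "payload": {
  "steps": [
    {"slide":[-0.0094,-0.0029,0.0022],"rot":[0,0,0],"grip":0.1},
    {"slide":[-0.0095,-0.0029,-0.0012],"rot":[0,0,0],"grip":0.1},
    {"slide":[-0.0086,-0.0027,-0.0044],"rot":[0,0,0],"grip":0.1},
    {"slide":[-0.0067,-0.0021,-0.0071],"rot":[0,0,0],"grip":0.1},
    {"slide":[-0.0042,-0.0012,-0.0091],"rot":[0,0,0],"grip":0.1},
    {"slide":[-0.001,-0.0004,-0.0099],"rot":[0,0,0],"grip":0.1},
    {"slide":[0.0021,0.0007,-0.0098],"rot":[0,0,0],"grip":0.1},
    {"slide":[0.0051,0.0016,-0.0085],"rot":[0,0,0],"grip":0.1}
  ],
  "newtons": 25
}}

```text
time: 5.75
ee_pos: [0.4493, -0.1497, 0.0218]
eef_rot: [0.592, 0.806, -0.001, -0.0]
ft_force: [-1.2, -3.8, 3.8]
width: 0.0133
grip_force: 25.0
```

Call:
{"api": "arm_command", "payload": {
  "steps": [
    {"slide":[0.0072,0.0022,-0.0061],"rot":[0,0,0],"grip":0.1},
    {"slide":[0.0087,0.0027,-0.0034],"rot":[0,0,0],"grip":0.1},
    {"slide":[0.0093,0.0029,-0.0002],"rot":[0,0,0],"grip":0.1},
    {"slide":[0.0089,0.0027,0.0028],"rot":[0,0,0],"grip":0.1},
    {"slide":[0.0075,0.0024,0.0056],"rot":[0,0,0],"grip":0.1},
    {"slide":[0.0054,0.0016,0.0079],"rot":[0,0,0],"grip":0.1},
    {"slide":[0.0028,0.0009,0.0093],"rot":[0,0,0],"grip":0.1},
    {"slide":[-0.0002,-0.0001,0.0097],"rot":[0,0,0],"grip":0.1}
  ]
}}

```text
time: 6.75
ee_pos: [0.4971, -0.1332, 0.0449]
eef_rot: [0.592, 0.806, -0.002, -0.002]
ft_force: [2.8, -6.0, -32.3]
width: 0.0132
grip_force: 24.9
```

Call:
{"api": "arm_command", "payload": {
  "steps": [
    {"slide":[0,0,0],"rot":[0,0,0],"grip":0.1},
    {"slide":[0,0,0],"rot":[0,0,0],"grip":0.1},
    {"slide":[0,0,0],"rot":[0,0,0],"grip":0.1},
    {"slide":[0,0,0],"rot":[0,0,0],"grip":0.1},
    {"slide":[0,0,0],"rot":[0,0,0],"grip":0.1},
    {"slide":[0,0,0],"rot":[0,0,0],"grip":0.1},
    {"slide":[0,0,0],"rot":[0,0,0],"grip":0.1},
    {"slide":[0,0,0],"rot":[0,0,0],"grip":0.1}
  ]
}}

```text
time: 7.75
ee_pos: [0.4973, -0.1334, 0.0452]
eef_rot: [0.592, 0.806, -0.002, -0.002]
ft_force: [0.6, -6.1, -23.8]
width: 0.0129
grip_force: 24.9
```

```bash
python3 - <<'E'
from h import *
s=eyes.camera('scene')
st=sensors.read_state();print({k:np.round(st[k],4).tolist() for k in ['time','ee_pos','eef_rot','width','ft_force','grip_force']})
cv2.imwrite('pics/d4.png',cv2.resize(s['pixels'][170:310,290:460],None,fx=4,fy=4,interpolation=2)[:,:,::-1])
E
```

```text
{'time': 7.8, 'ee_pos': [0.4973, -0.1333, 0.0452], 'eef_rot': [0.5917, 0.8061, -0.0021, -0.0022], 'width': 0.0133, 'ft_force': [-0.932, -6.1845, -24.0583], 'grip_force': 24.9253}
```

View pics/d4.png

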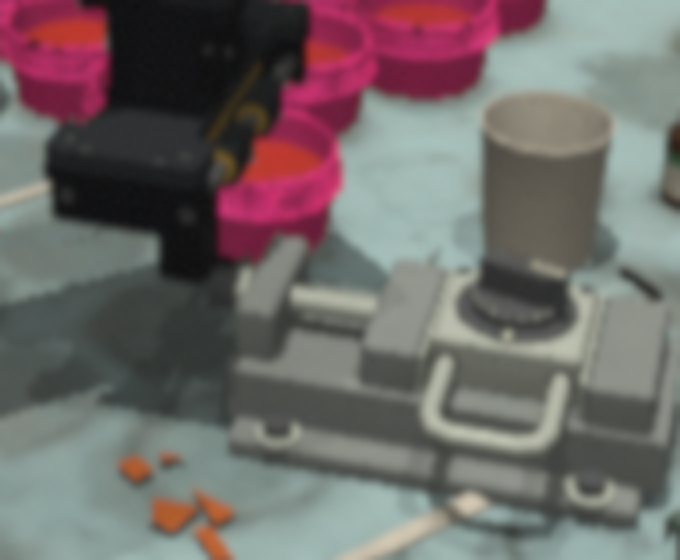

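The jaw (face top about (430,265)–(415,385) in the crop) now lies against the lock, which is squared on the fixed jaw. A small further nudge tells whether it is at the stop.

Call:
{"api": "arm_command", "payload": {
  "steps": [
    {"slide":[-0.0005,0,0.002],"rot":[0,0,0],"grip":0.1},
    {"slide":[-0.0005,0,0.002],"rot":[0,0,0],"grip":0.1},
    {"slide":[-0.0005,0,0.002],"rot":[0,0,0],"grip":0.1},
    {"slide":[0,0,0],"rot":[0,0,0],"grip":0.1},
    {"slide":[0,0,0],"rot":[0,0,0],"grip":0.1},
    {"slide":[0,0,0],"rot":[0,0,0],"grip":0.1},
    {"slide":[0,0,0],"rot":[0,0,0],"grip":0.1},
    {"slide":[0,0,0],"rot":[0,0,0],"grip":0.1}
  ],
  "newtons": 40
}}

```text
time: 8.8
ee_pos: [0.4973, -0.133, 0.0508]
eef_rot: [0.591, 0.806, -0.002, -0.001]
ft_force: [12.0, -6.0, -39.9]
width: 0.013
grip_force: 39.8
```

Call:
{"api": "arm_command", "payload": {
  "steps": [
    {"slide":[0,0,-0.003],"rot":[0,0,0],"grip":0.1},
    {"slide":[0,0,0],"rot":[0,0,0],"grip":0.5},
    {"slide":[0,0,0],"rot":[0,0,0],"grip":0.5},
    {"slide":[0,0,0],"rot":[0,0,0],"grip":0.5},
    {"slide":[0,0,0.04],"rot":[0,0,0],"grip":0.5},
    {"slide":[0,0,0.05],"rot":[0,0,0],"grip":0.5},
    {"slide":[0,0,0.05],"rot":[0,0,0],"grip":0.5},
    {"slide":[0,0,0],"rot":[0,0,0],"grip":0.5}
  ]
}}

```text
time: 9.8
ee_pos: [0.5012, -0.1334, 0.1946]
eef_rot: [0.592, 0.806, 0.003, 0.003]
ft_force: [1.2, -0.2, -0.4]
width: 0.0434
grip_force: 0.0
```

```bash
python3 - <<'E'
from h import *
t=eyes.camera('top');s=eyes.camera('scene')
st=sensors.read_state();print({k:np.round(st[k],4).tolist() for k in ['time','ee_pos','eef_rot','width','ft_force','grip_force']})
for n in ['crank','crank_knob','dial','dial_grip','shackle','lock']: print(n,[(np.round(r['bbox'],1).tolist(),round(r['conf'],2)) for r in eyes.look_for(n,s)[:1]])
b=cv2.resize(s['pixels'][190:310,320:470],None,fx=5.3,fy=5,interpolation=2)
cv2.imwrite('pics/d5.png',cv2.resize(s['pixels'][190:310,320:470],None,fx=5,fy=5,interpolation=2)[:,:,::-1])
E
```

```text
{'time': 9.9, 'ee_pos': [0.4992, -0.1327, 0.191], 'eef_rot': [0.5914, 0.8064, 0.0008, 0.0002], 'width': 0.0436, 'ft_force': [0.3696, -0.2574, -0.7355], 'grip_force': 0.0}
crank [([329.4, 238.0, 346.7, 245.9], 0.46)]
crank_knob []
dial [([408.3, 231.2, 430.0, 252.6], 0.89)]
dial_grip []
shackle [([393.9, 263.1, 430.4, 282.7], 0.56)]
lock [([397.0, 231.2, 441.7, 287.9], 0.85)]
```

View pics/d5.png

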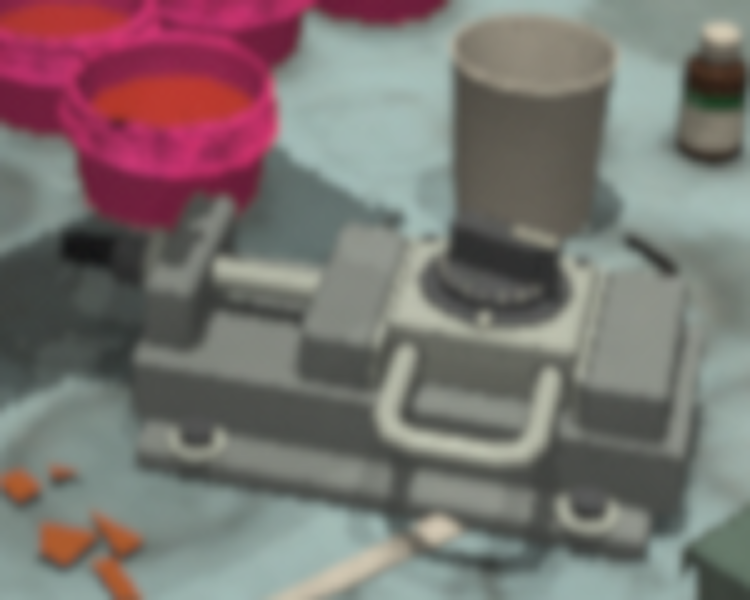

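```bash
python3 - <<'E'
from h import *
s=eyes.camera('scene');q=(.5221,-.3041,.3044)
def W(P):
    P=np.array(P)/1000;c,n=np.cos(q[2]),np.sin(q[2]);return np.array([q[0]+c*P[0]-n*P[1],q[1]+n*P[0]+c*P[1],P[2]])
c=lambda P:((proj(s,W(P))-[320,190])*5).round().tolist()
for th in (4.2,4.4,4.6,4.8,5,5.2): print(th,c((-30*np.sin(th),162,56+30*np.cos(th))))
for x in (0,3): print('plate',c((x,0,76)),'mark',c((x-27,0,69)),'bow',c((x-85,0,54)),'jaw face',c((-40,35,64)),c((40,35,64)))
for n in (3,4):
    a=n*.349;print(n,'nose',c((-18*np.cos(a),-18*np.sin(a),94)),'tail',c((18*np.cos(a),18*np.sin(a),94)))
E
```

```text
4.2 [104.0, 249.0]
4.4 [105.0, 235.0]
4.6 [106.0, 221.0]
4.8 [106.0, 208.0]
5 [105.0, 197.0]
5.2 [103.0, 188.0]
plate [498.0, 279.0] mark [484.0, 334.0] bow [450.0, 462.0] jaw face [380.0, 348.0] [424.0, 235.0]
plate [500.0, 274.0] mark [485.0, 330.0] bow [452.0, 457.0] jaw face [380.0, 348.0] [424.0, 235.0]
3 nose [540.0, 257.0] tail [464.0, 218.0]
4 nose [549.0, 249.0] tail [455.0, 225.0]
```

```bash
python3 - <<'E'
import cv2,numpy as np
b=cv2.imread('pics/d5.png');g=cv2.resize(b,(150,120),interpolation=cv2.INTER_AREA).max(2)
print(g[34:62:1,8:44:2])
E
```

```text
[[150 154 151 130 106 107 109 116 134 154 166 172 175 187 185 176 170 167]
 [148 157 154 136 107 106 108 110 115 125 135 142 149 163 160 150 143 138]
 [145 157 158 145 110 106 108 109 110 112 115 120 125 132 129 124 120 116]
 [143 153 158 147 111 106 108 109 110 111 112 114 115 114 112 110 108 108]
 [141 150 152 141 112 106 108 109 110 111 112 113 113 110 109 103  99 105]
 [140 148 147 136 117 111 108 109 110 111 112 113 112 110 107  95  88 100]
 [140 147 146 136 120 114 108 109 111 111 112 114 110 109 103  85  81  97]
 [141 147 146 139 119 110 106 109 111 111 113 113 109 108  98  79  81 104]
 [142 148 146 137 118  95  99 106 110 112 113 112 109 108  93  79  89 115]
 [144 148 143 125 106  78  86  96 106 111 112 111 108 106  87  87 106 126]
 [145 145 129 102  85  71  71  80  93 106 109 109 106 102  82  98 119 132]
 [140 133 104  75  66  64  64  65  74  93  99 104 100  93  79  99 119 132]
 [124 111  78  52  46  51  55  56  59  74  81  96  93  83  77  90 110 128]
 [103  91  59  34  31  35  38  43  54  59  66  89  90  77  78  85 108 122]
 [ 87  80  50  24  24  25  26  36  52  54  60  90 
[... 300 characters left out ...]
102  91  99 126 117 117]
 [ 65  66  67  62  55  57  51  45  46  48  72 108 119 110 115 129 109 120]
 [ 65  66  70  67  68  73  68  55  45  46  71 114 131 128 130 128 100 113]
 [ 66  66  71  67  72  79  78  65  48  47  72 119 135 135 135 123  88  99]
 [ 67  67  68  66  75  82  83  73  57  53  75 118 131 133 134 117  78  84]
 [ 67  67  66  67  79  84  84  77  68  64  77 110 120 122 129 108  70  71]
 [ 67  67  67  72  83  85  84  77  72  72  77  96 103 106 116  95  64  63]
 [ 67  68  68  74  84  86  84  76  73  74  77  84  88  91  98  82  62  60]
 [ 68  68  68  74  84  85  83  75  73  74  76  81  83  84  85  73  60  60]
 [ 66  67  68  71  80  84  80  73  73  73  76  80  82  82  80  70  60  67]]
```

```bash
python3 - <<'E'
from h import *
s=eyes.camera('scene');q=(.5221,-.3041,.3044)
def W(P):
    P=np.array(P)/1000;c,n=np.cos(q[2]),np.sin(q[2]);return np.array([q[0]+c*P[0]-n*P[1],q[1]+n*P[0]+c*P[1],P[2]])
c=lambda P:(proj(s,W(P))-[320,190]).round(1).tolist()
print('hub',c((0,140,56)),c((0,162,56)))
for th in (-.385,2.6,3.,3.4,3.8,4.,4.2,4.4,4.8): print(th,[c((-30*np.sin(th),y,56+30*np.cos(th))) for y in (145,162,179)])
g=cv2.resize(cv2.imread('pics/c2.png'),(150,120),interpolation=cv2.INTER_AREA).max(2)
print(g[28:60,6:36:2])
E
```

```text
hub [27.2, 52.2] [16.5, 50.3]
-0.385 [[26.4, 36.7], [18.2, 35.4], [10.0, 34.0]]
2.6 [[22.4, 67.0], [14.1, 65.5], [6.0, 64.0]]
3.0 [[24.1, 65.6], [16.0, 64.1], [7.9, 62.6]]
3.4 [[26.0, 62.1], [17.9, 60.6], [9.9, 59.1]]
3.8 [[27.6, 57.0], [19.5, 55.6], [11.6, 54.2]]
4.0 [[28.2, 54.2], [20.2, 52.7], [12.3, 51.4]]
4.2 [[28.7, 51.2], [20.7, 49.8], [12.8, 48.4]]
4.4 [[29.1, 48.3], [21.1, 46.9], [13.1, 45.6]]
4.8 [[29.3, 42.9], [21.2, 41.6], [13.2, 40.2]]
[[123 120 119 117 128 157 140 134 151 161 158 160 150 140 158]
 [136 135 129 123 119 144 144 140 154 165 169 165 154 143 158]
 [148 145 124 115 107 120 135 144 158 170 176 167 158 147 163]
 [155 147 104  89  85  91 109 135 157 170 181 167 162 154 167]
 [157 144  80  56  57  59  73 106 135 156 177 156 156 163 172]
 [154 138  59  36  38  39  47  67  90 120 151 126 141 169 179]
 [148 129  46  30  31  33  36  42  50  73 104  92 118 161 175]
 [141 122  44  27  27  29  33  35  37  46  66  69  94 138 152]
 [136 124  63  38  31  29  28  29  33  37  56  61  82 115 123]
 [134 135  98  71  55  43  31  29  31  35  56  59  85 106 106]
 [134 145 132 113
[... 669 characters left out ...]
1 129]
 [154 152 150 150 149 147 146 148 131  87  78  97 151 146 134]
 [146 144 141 139 138 136 136 138 118  82  82 104 154 143 137]
 [136 135 133 132 132 130 128 129 102  75  78 106 152 141 137]
 [129 129 128 128 130 129 126 125  92  67  72 103 145 138 137]
 [126 125 126 127 129 129 127 124  89  59  63  97 134 137 137]
 [126 125 124 126 129 128 125 125  90  54  56  88 127 137 137]
 [127 126 124 125 127 126 124 125  97  65  60  82 124 137 137]
 [128 128 125 125 125 126 125 126 109  91  81  88 120 131 133]
 [129 129 126 125 127 127 127 127 121 114 107 101 109 118 122]
 [130 130 128 127 128 129 129 128 126 125 124 111  93  98 104]
 [129 129 130 129 129 130 130 129 127 128 130 116  83  83  87]]
```

Call:
{"api": "arm_command", "payload": {
  "steps": [
    {"slide":[0,-0.005,-0.05],"rot":[0,0,0],"grip":0.5},
    {"slide":[0,0,-0.05],"rot":[0,0,0],"grip":0.5},
    {"slide":[0,0,-0.04],"rot":[0,0,0],"grip":0.5},
    {"slide":[0,0,-0.028],"rot":[0,0,0],"grip":0.5},
    {"slide":[0,0,0],"rot":[0,0,0],"grip":0.1},
    {"slide":[0,0,0],"rot":[0,0,0],"grip":0.1},
    {"slide":[0,0,0],"rot":[0,0,0],"grip":0.1},
    {"slide":[0,0,0],"rot":[0,0,0],"grip":0.1}
  ],
  "newtons": 30
}}

```text
time: 11.3
ee_pos: [0.4962, -0.1394, 0.0227]
eef_rot: [0.592, 0.806, -0.002, -0.002]
ft_force: [-9.7, -3.2, 3.0]
width: 0.0129
grip_force: 30.0
```

```bash
python3 - <<'E'
from h import *
st=sensors.read_state();print({k:np.round(st[k],4).tolist() for k in ['time','ee_pos','torque','width','ft_force','grip_force']})
E
```

```text
{'time': 11.3, 'ee_pos': [0.4962, -0.1394, 0.0227], 'torque': [-0.8811, 1.9128, 0.145], 'width': 0.0129, 'ft_force': [-9.684, -3.245, 3.0123], 'grip_force': 30.034}
```

Call:
{"api": "arm_command", "payload": {
  "steps": [
    {"slide":[0.0005,0.0002,0.002],"rot":[0,0,0],"grip":0.1},
    {"slide":[0.0005,0.0002,0.002],"rot":[0,0,0],"grip":0.1},
    {"slide":[0.0005,0.0002,0.002],"rot":[0,0,0],"grip":0.1},
    {"slide":[0.0005,0.0002,0.0023],"rot":[0,0,0],"grip":0.1},
    {"slide":[0,0,0],"rot":[0,0,0],"grip":0.1},
    {"slide":[0,0,0],"rot":[0,0,0],"grip":0.1},
    {"slide":[0,0,0],"rot":[0,0,0],"grip":0.1},
    {"slide":[0,0,0],"rot":[0,0,0],"grip":0.1}
  ]
}}

```text
time: 12.3
ee_pos: [0.4984, -0.1383, 0.0296]
eef_rot: [0.592, 0.806, -0.002, -0.001]
ft_force: [-0.9, -6.8, -22.2]
width: 0.0133
grip_force: 30.1
```

```bash
cat > k.py <<'E'
from h import *
s=eyes.camera('scene');st=sensors.read_state();print({k:np.round(st[k],4).tolist() for k in ['time','ee_pos','torque','width','ft_force','grip_force']})
E
python3 k.py
```

```text
{'time': 12.35, 'ee_pos': [0.4984, -0.1383, 0.0296], 'torque': [-1.4464, 0.1425, 0.1735], 'width': 0.013, 'ft_force': [-0.9454, -6.9817, -22.1732], 'grip_force': 30.0708}
```

Call:
{"api": "arm_command", "payload": {
  "steps": [
    {"slide":[0.0003,0.0001,0.002],"rot":[0,0,0],"grip":0.1},
    {"slide":[0.0003,0.0001,0.002],"rot":[0,0,0],"grip":0.1},
    {"slide":[0,0,0],"rot":[0,0,0],"grip":0.1},
    {"slide":[0,0,0],"rot":[0,0,0],"grip":0.1},
    {"slide":[0,0,0],"rot":[0,0,0],"grip":0.1},
    {"slide":[0,0,0],"rot":[0,0,0],"grip":0.1},
    {"slide":[0,0,0],"rot":[0,0,0],"grip":0.1},
    {"slide":[0,0,0],"rot":[0,0,0],"grip":0.1}
  ]
}}

```text
time: 13.35
ee_pos: [0.499, -0.1379, 0.033]
eef_rot: [0.592, 0.806, -0.002, -0.001]
ft_force: [4.1, -7.3, -31.9]
width: 0.0131
grip_force: 30.0
```

```bash
python3 k.py
```

```text
{'time': 13.4, 'ee_pos': [0.499, -0.1379, 0.033], 'torque': [-1.5375, -0.7396, 0.1483], 'width': 0.0129, 'ft_force': [3.4706, -6.8312, -31.8504], 'grip_force': 30.0197}
```

Call:
{"api": "arm_command", "payload": {
  "steps": [
    {"slide":[0,0,0],"rot":[0,0,0],"grip":0.4},
    {"slide":[0,0,0],"rot":[0,0,0],"grip":0.4},
    {"slide":[0,0,0],"rot":[0,0,0],"grip":0.4},
    {"slide":[0,0,0.03],"rot":[0,0,0],"grip":0.4},
    {"slide":[0,0.01,0.06],"rot":[0,0,0],"grip":0.4},
    {"slide":[0,0.03,0.05],"rot":[0,0,0],"grip":0.4},
    {"slide":[0,0.04,0.01],"rot":[0,0,0],"grip":0.4},
    {"slide":[0,0,0],"rot":[0,0,0],"grip":0.4}
  ]
}}

```text
time: 14.4
ee_pos: [0.5029, -0.0534, 0.1866]
eef_rot: [0.589, 0.808, 0.002, 0.001]
ft_force: [0.0, 0.8, 1.2]
width: 0.0345
grip_force: 0.0
```

```bash
cat k.py > k2.py; cat >> k2.py <<'E'
t=eyes.camera('top')
g=s['pixels'][190:310,320:470].max(2)
print(g[34:62:1,8:44:2])
a=cv2.resize(t['pixels'][160:270,345:485],None,fx=5,fy=5,interpolation=2)
save(s,'s_now');save(t,'t_now');cv2.imwrite('pics/d6.png',a[:,:,::-1])
E
python3 k2.py
```

```text
{'time': 14.45, 'ee_pos': [0.5023, -0.0555, 0.1859], 'torque': [-0.0853, 0.0356, 0.0623], 'width': 0.0347, 'ft_force': [-0.4058, -0.5824, -0.6075], 'grip_force': 0.0}
[[104 106 104  96 102 106 109 114 132 153 165 171 175 187 185 176 170 166]
 [102 105 104  94 100 106 107 109 113 123 133 141 149 162 160 149 143 136]
 [ 99 104 104  96  99 105 107 108 110 111 114 118 123 130 127 122 119 115]
 [ 95 101 102  96  97 104 107 109 109 110 111 113 114 113 111 110 110 110]
 [ 90  96  98  92  95 105 107 108 109 110 111 112 112 110 108 110 113 112]
 [ 86  91  92  86  94 109 107 108 109 110 112 112 111 109 109 115 122 122]
 [ 85  89  89  84  93 110 107 108 110 110 112 113 110 108 109 122 130 132]
 [ 84  89  88  84  86 102 105 108 110 110 112 113 109 107 111 128 136 139]
 [ 86  89  88  86  80  86  98 106 109 111 113 112 108 108 115 133 137 142]
 [ 87  90  89  87  81  74  87  96 105 110 112 111 108 108 119 135 138 144]
 [ 90  92  89  84  80  75  74  82  94 105 110 113 111 109 124 137 141 144]
 [ 96  95  84  74  70  69  69  69  80  94 104 119 119 108 129 140 144 142]
 [100  98  77  56  53  56  59  65
[... 467 characters left out ...]
146 146 146 144 125 124]
 [ 71  71  69  63  70  83  73  58  59  65  99 140 145 146 146 141 116 128]
 [ 72  71  72  72  90 108 100  75  54  57  92 134 146 146 145 138 104 118]
 [ 72  71  79  83 103 119 117  93  62  59  86 132 145 145 145 132  92 102]
 [ 72  73  93 101 114 122 123 109  87  80  91 128 140 143 144 125  80  84]
 [ 73  76 106 117 123 125 124 119 113 109 105 116 126 130 137 113  71  70]
 [ 73  76 108 123 127 127 125 123 125 128 118 100 105 110 122  99  64  63]
 [ 73  76 100 122 128 127 127 125 127 132 122  87  88  92 101  83  61  61]
 [ 73  74  88 119 127 127 126 125 126 129 119  84  83  84  85  73  59  60]
 [ 72  71  87 116 122 121 121 121 124 125 115  83  81  81  80  69  60  65]]
```

View pics/d6.png

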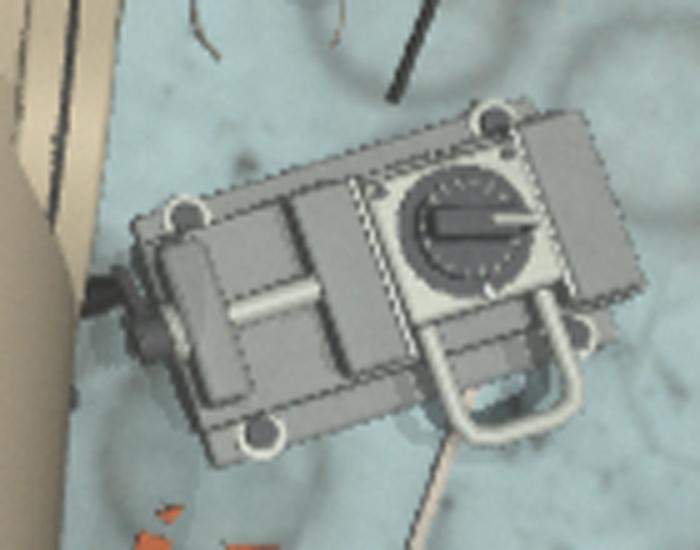

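```bash
python3 - <<'E'
from h import *
t=eyes.camera('top');s=eyes.camera('scene')
r=lambda x,y,z:ray(t,345+x/5,160+y/5,z)[:2]
def d(a,b): v=b-a; return np.degrees(np.arctan2(v[1],v[0])).round(2),np.linalg.norm(v).round(4)
A,B=r(578,300,.064),r(517,133,.064);print('fixed face',A,B,d(A,B))
A2,B2=r(645,288,.064),r(582,112,.064);print('fixed back',d(A2,B2))
C,D=r(415,355,.064),r(352,180,.064);print('mov face',C,D,d(C,D))
E,F=r(352,375,.064),r(290,200,.064);print('mov back',d(E,F))
G,H=r(210,405,.07),r(162,248,.07);I,J=r(250,395,.07),r(205,237,.07);print('bracket',d(G,H),d(I,J),(G+H+I+J)/4)
K,L=r(222,465,.012),r(620,345,.012);print('foot front',d(K,L))
yaw=np.radians(17.0)
n=np.array([-np.sin(yaw),np.cos(yaw)]);e=np.array([np.cos(yaw),np.sin(yaw)])
for nm,P in dict(fixed=(A+B)/2,mov=(C+D)/2,brk=(G+H+I+J)/4,hub=r(150,335,.056),dial=r(467,228,.076),bow=r(515,437,.054),mark=r(490,290,.07)).items(): print(nm,P.round(4),'x',(P@e).round(4),'y',(P@n).round(4))
E
```

```text
fixed face [ 0.4980868  -0.34997362] [ 0.56926261 -0.32633437] (np.float64(18.37), np.float64(0.075))
fixed back (np.float64(17.7), np.float64(0.079))
mov face [ 0.47331555 -0.28103154] [ 0.54725217 -0.25581056] (np.float64(18.84), np.float64(0.0781))
mov back (np.float64(18.82), np.float64(0.0779))
bracket (np.float64(16.88), np.float64(0.0683)) (np.float64(15.59), np.float64(0.0684)) [ 0.48489913 -0.19317027]
foot front (np.float64(-72.14), np.float64(0.1844))
fixed [ 0.5337 -0.3382] x 0.4115 y -0.4794
mov [ 0.5103 -0.2684] x 0.4095 y -0.4059
brk [ 0.4849 -0.1932] x 0.4072 y -0.3265
hub [ 0.4803 -0.1713] x 0.4092 y -0.3042
dial [ 0.5255 -0.301 ] x 0.4145 y -0.4415
bow [ 0.441  -0.3246] x 0.3268 y -0.4393
mark [ 0.5005 -0.3115] x 0.3876 y -0.4443
```

```bash
python3 - <<'E'
import cv2,numpy as np
d4=cv2.resize(cv2.imread('pics/d4.png'),(170,140),interpolation=cv2.INTER_AREA).max(2)
d3=cv2.resize(cv2.imread('pics/d3.png'),(160,150),interpolation=cv2.INTER_AREA).max(2)
n=cv2.imread('pics/s_now.png').max(2)
for v in range(226,252): print(v,d4[v-170,335-290:353-290],n[v,335:353])
E
```

```text
226 [ 23  26  26  24  21  21  21  22  37  69  98 111 114 116 118 120 123 126] [ 94  99 102 105 107 107 108 108 109 110 110 111 113 114 116 118 121 123]
227 [ 19  20  21  19  20  21  23  23  37  68  97 109 111 112 113 114 115 115] [ 91  97 102 104 106 107 108 109 108 109 109 110 110 111 112 113 114 114]
228 [ 19  18  19  20  19  22  23  24  37  69  97 109 112 112 113 114 114 113] [ 87  95 103 105 106 107 108 108 109 109 110 110 110 111 112 112 113 112]
229 [ 19  18  20  20  19  21  22  24  38  68  97 110 112 113 113 114 113 112] [ 82  94 107 109 107 107 108 108 108 109 109 110 111 112 112 112 112 111]
230 [ 19  18  18  17  18  20  21  24  38  69  97 110 112 113 114 114 112 111] [ 80  93 109 110 107 107 108 108 110 110 110 110 111 112 112 113 112 110]
231 [ 18  17  19  18  18  20  22  25  37  68  96 110 112 113 114 113 111 110] [ 82  86  98 102 102 105 107 108 109 110 110 110 111 112 113 113 111 109]
232 [ 18  18  18  19  18  20  21  23  36  65  91 104 109 111 113 111 107 106] [ 83  80  82  86  92  98 103 106 108 109 110 111 112 113 112 112 110 108]
233 [ 18  17  18  18  18  19  20  21
[... 2043 characters left out ...]
 57  56  55  55  58  59  58  56  55  56  58  59  61  75  95 110 117 120] [119 123 124 125 125 124 123 119 115 113 112 109 106 105 109 116 122 126]
248 [ 56  57  57  56  57  57  58  58  59  59  61  63  66  74  87  95 100 103] [125 127 126 127 126 125 125 123 123 125 127 128 126 118 104 100 102 105]
249 [56 56 56 56 56 57 58 59 58 58 60 64 69 74 80 85 88 89] [127 128 128 127 126 127 125 125 125 127 130 132 132 122 101  87  87  88]
250 [57 57 57 56 56 57 57 57 56 57 61 67 71 75 78 82 83 84] [125 127 127 127 127 126 125 125 124 126 127 129 129 119  98  84  82  83]
251 [56 57 56 56 56 57 56 56 56 58 64 69 72 75 78 80 81 82] [122 122 121 121 121 121 121 121 123 124 124 125 124 115  96  83  81  81]
```

```bash
python3 - <<'E'
from h import *
t=eyes.camera('top');q=(.523,-.3049,np.radians(17.8))
def W(P):
    P=np.array(P)/1000;c,n=np.cos(q[2]),np.sin(q[2]);return np.array([q[0]+c*P[0]-n*P[1],q[1]+n*P[0]+c*P[1],P[2]])
c=lambda P:((proj(t,W(P))-[345,160])*5).round().tolist()
print('hub',c((0,140,56)))
for th in (4.2,4.5,4.7,5.2): print(th,[c((-30*np.sin(th),y,56+30*np.cos(th))) for y in (145,162,179)])
g=t['pixels'].max(2);print(g[208:236,360:382])
E
```

```text
hub [151.0, 335.0]
4.2 [[117.0, 285.0], [79.0, 296.0], [41.0, 307.0]]
4.5 [[117.0, 275.0], [79.0, 286.0], [41.0, 297.0]]
4.7 [[118.0, 271.0], [80.0, 283.0], [41.0, 294.0]]
5.2 [[124.0, 274.0], [85.0, 285.0], [46.0, 297.0]]
[[181 181 182 182 167 144 161 164 173 173 174 165  84 129  97 106 131  92
   98  92  94 111]
 [180 178 182 178 163 142 161 163 166 167 161  94  81 112 140 126  77  86
  113 128 129 139]
 [177 180 178 176 155 152 158 160 143 147 142  90  80  92 125 124  78 110
  133 149 148 147]
 [177 176 176 173 138 140 143 148 133 135 137  91  67  73 122 122  73 111
  135 151 148 147]
 [173 176 174 168 131 132 139 135 124 129 133  83  69  75 114 108  72  85
  129 146 148 151]
 [169 172 172 163 124 133 132  91  77  91 114  87  77  75  88 110  71  80
  123 140 148 150]
 [148 170 170 155 121 124 122  85  76  84  85 105  75  68  75 117  77  77
  107 134 151 152]
 [142 167 169 150  72  73  72  67  72  82  86 104  95  68  73 109  95  71
   82 131 147 147]
 [131 167 165 142  52  53  52  53  58  85  83  91 133  75  72  88 109  70
   77 122 139 148]
 [119 161 159 105  56  59  57  55  59  6
[... 1027 characters left out ...]
9  68  69 103 103 100  98  99
   96  89 148 170]
 [106 110 131 120 119 122 123 127 130 132  82  70  61  93  95  96  94  93
   87  95 158 166]
 [105 112 132 134 122 123 124 128 129 133  95  82  66  82  92  90  87  85
   83  82 126 154]
 [106 119 132 136 123 124 127 129 133 139 134  95  94  71  82  81  82  79
   72  73 110 128]
 [104 118 132 137 129 128 126 135 135 139 139 132 123  72  77  77  89  87
   71  67  90 104]
 [103 117 134 140 144 148 136 153 142 156 151 131 123 105  99 102 107 109
   81  68  73 105]
 [105 125 139 145 153 156 157 157 156 151 148 135 128 126 106 106 112 116
  115  74  70  82]
 [105 143 150 155 158 162 159 157 151 144 138 126 119 121 120 111 114 119
  119  73  70  72]]
```

Call:
{"api": "arm_command", "payload": {
  "steps": [
    {"slide":[-0.0015,-0.04,-0.03],"rot":[0,0,0],"grip":0.4},
    {"slide":[-0.001,-0.041,-0.03],"rot":[0,0,0],"grip":0.4},
    {"slide":[0,0,-0.05],"rot":[0,0,0],"grip":0.4},
    {"slide":[0,0,-0.05],"rot":[0,0,0],"grip":0.4},
    {"slide":[0,0,0],"rot":[0,0,0],"grip":0.4},
    {"slide":[0,0,0],"rot":[0,0,0],"grip":0.1},
    {"slide":[0,0,0],"rot":[0,0,0],"grip":0.1},
    {"slide":[0,0,0],"rot":[0,0,0],"grip":0.1}
  ],
  "newtons": 35
}}

```text
time: 15.65
ee_pos: [0.4966, -0.1397, 0.0256]
eef_rot: [0.592, 0.806, -0.001, -0.001]
ft_force: [-14.0, -7.9, 1.3]
width: 0.0137
grip_force: 8.8
```

```bash
python3 k.py
```

```text
{'time': 15.7, 'ee_pos': [0.4965, -0.1397, 0.0255], 'torque': [-1.3629, 2.6444, 0.0504], 'width': 0.0129, 'ft_force': [-12.2005, -5.9047, 3.9896], 'grip_force': 35.0209}
```

Call:
{"api": "arm_command", "payload": {
  "steps": [
    {"slide":[-0.0014,-0.0005,-0.0015],"rot":[0,0,0],"grip":0.1},
    {"slide":[-0.0016,-0.0005,-0.0018],"rot":[0,0,0],"grip":0.1},
    {"slide":[-0.0018,-0.0005,-0.0018],"rot":[0,0,0],"grip":0.1},
    {"slide":[-0.0018,-0.0005,-0.0018],"rot":[0,0,0],"grip":0.1},
    {"slide":[0,0,0],"rot":[0,0,0],"grip":0.1},
    {"slide":[0,0,0],"rot":[0,0,0],"grip":0.1},
    {"slide":[0,0,0],"rot":[0,0,0],"grip":0.1},
    {"slide":[0,0,0],"rot":[0,0,0],"grip":0.1}
  ]
}}

```text
time: 16.7
ee_pos: [0.4924, -0.1411, 0.0199]
eef_rot: [0.592, 0.806, 0.0, 0.0]
ft_force: [-6.9, -2.7, 9.8]
width: 0.0129
grip_force: 35.0
```

```bash
python3 k.py
```

```text
{'time': 16.75, 'ee_pos': [0.4924, -0.1411, 0.0199], 'torque': [-0.7993, 1.6084, 0.0964], 'width': 0.0127, 'ft_force': [-7.0841, -3.4011, 9.6209], 'grip_force': 35.034}
```

Call:
{"api": "arm_command", "payload": {
  "steps": [
    {"slide":[0.001,0.0003,0.002],"rot":[0,0,0],"grip":0.1},
    {"slide":[0.0013,0.0004,0.002],"rot":[0,0,0],"grip":0.1},
    {"slide":[0.0012,0.0004,0.002],"rot":[0,0,0],"grip":0.1},
    {"slide":[0.0012,0.0004,0.0019],"rot":[0,0,0],"grip":0.1},
    {"slide":[0,0,0],"rot":[0,0,0],"grip":0.1},
    {"slide":[0,0,0],"rot":[0,0,0],"grip":0.1},
    {"slide":[0,0,0],"rot":[0,0,0],"grip":0.1},
    {"slide":[0,0,0],"rot":[0,0,0],"grip":0.1}
  ]
}}

```text
time: 17.75
ee_pos: [0.4966, -0.1395, 0.0266]
eef_rot: [0.592, 0.806, -0.0, 0.0]
ft_force: [-2.9, -4.7, -5.5]
width: 0.0129
grip_force: 35.1
```

```bash
python3 k.py
```

```text
{'time': 17.8, 'ee_pos': [0.4966, -0.1395, 0.0266], 'torque': [-1.1331, 0.6652, 0.1463], 'width': 0.0131, 'ft_force': [-3.1379, -5.405, -5.0103], 'grip_force': 35.0536}
```

Call:
{"api": "arm_command", "payload": {
  "steps": [
    {"slide":[0.0006,0.0002,0.001],"rot":[0,0,0],"grip":0.1},
    {"slide":[0.0005,0.0002,0.001],"rot":[0,0,0],"grip":0.1},
    {"slide":[0.0004,0.0001,0.001],"rot":[0,0,0],"grip":0.1},
    {"slide":[0.0004,0.0001,0.001],"rot":[0,0,0],"grip":0.1},
    {"slide":[0,0,0],"rot":[0,0,0],"grip":0.1},
    {"slide":[0,0,0],"rot":[0,0,0],"grip":0.1},
    {"slide":[0,0,0],"rot":[0,0,0],"grip":0.1},
    {"slide":[0,0,0],"rot":[0,0,0],"grip":0.1}
  ]
}}

```text
time: 18.8
ee_pos: [0.4977, -0.139, 0.0296]
eef_rot: [0.592, 0.806, -0.001, -0.0]
ft_force: [-0.7, -7.1, -18.1]
width: 0.0128
grip_force: 35.1
```

```bash
python3 k.py
```

```text
{'time': 18.85, 'ee_pos': [0.4977, -0.139, 0.0297], 'torque': [-1.5362, 0.1061, 0.1936], 'width': 0.0128, 'ft_force': [-0.6037, -7.4411, -16.9947], 'grip_force': 35.0712}
```

Call:
{"api": "arm_command", "payload": {
  "steps": [
    {"slide":[0,0,0],"rot":[0,0,0],"grip":0.1},
    {"slide":[0,0,0],"rot":[0,0,0],"grip":0.1},
    {"slide":[0.0005,0.0002,0.002],"rot":[0,0,0],"grip":0.1},
    {"slide":[0.0004,0.0001,0.002],"rot":[0,0,0],"grip":0.1},
    {"slide":[0.0003,0.0001,0.002],"rot":[0,0,0],"grip":0.1},
    {"slide":[0.0002,0,0.002],"rot":[0,0,0],"grip":0.1},
    {"slide":[0,0,0],"rot":[0,0,0],"grip":0.1},
    {"slide":[0,0,0],"rot":[0,0,0],"grip":0.1}
  ],
  "newtons": 60
}}

```text
time: 19.85
ee_pos: [0.4993, -0.1383, 0.0366]
eef_rot: [0.591, 0.806, -0.001, 0.0]
ft_force: [7.9, -7.8, -35.5]
width: 0.0123
grip_force: 60.1
```

```bash
cat >> k.py <<'E'
g=s['pixels'].max(2)
for v in range(226,250,1): print(v,g[v,340:353])
E
python3 k.py
```

```text
{'time': 19.9, 'ee_pos': [0.4994, -0.1383, 0.0367], 'torque': [-1.7008, -1.6494, 0.2586], 'width': 0.0126, 'ft_force': [6.7854, -8.4351, -36.0879], 'grip_force': 60.1375}
226 [ 26  23  19  18  19  31  57  88 109 117 119 122 125]
227 [ 36  27  21  19  19  35  66  94 109 112 114 114 115]
228 [ 39  32  24  18  19  36  69  98 110 113 113 114 113]
229 [ 38  31  23  19  21  36  69  99 110 113 114 113 113]
230 [ 30  26  22  19  20  36  69  99 111 114 113 113 111]
231 [ 23  22  19  20  22  35  66  96 110 113 112 108 106]
232 [ 19  19  20  21  23  31  57  86 102 106 103  96  97]
233 [19 18 20 21 22 25 41 64 82 88 84 75 81]
234 [17 19 17 21 22 22 27 40 54 59 59 57 69]
235 [18 19 19 21 23 24 24 29 36 42 51 57 68]
236 [19 19 20 25 29 31 30 33 36 48 63 73 79]
237 [17 19 23 31 36 38 38 38 44 58 77 89 90]
238 [ 16  21  27  36  41  43  44  46  51  68  87  97 100]
239 [ 20  20  30  40  44  46  49  51  59  76  94 103 108]
240 [ 18  23  32  40  45  49  52  55  65  84 100 110 118]
241 [ 20  24  33  41  46  49  53  57  70  89 106 117 126]
242 [ 21  25  35  41  45  49  51  57  72  91 106 119 129]
243 [ 25  29  37  42  45  47  51  55  71  88  99 113 129]
244 [ 37  37  39  43  44  45  48  53  67  82  90 106 126]
245 [ 48  48  46  44  43  43  45  51  64  77  86 105 126]
246 [ 55  54  51  48  47  47  48  52  62  75  88 108 126]
247 [ 57  57  54  53  51  52  54  57  63  73  87 105 117]
248 [ 57  56  56  55  55  57  60  62  63  69  81  94 102]
249 [56 56 56 56 57 57 60 61 62 66 74 82 87]
```

Call:
{"api": "arm_command", "payload": {
  "steps": [
    {"slide":[0.0005,0.0002,0.002],"rot":[0,0,0],"grip":0.1},
    {"slide":[0.0005,0.0002,0.002],"rot":[0,0,0],"grip":0.1},
    {"slide":[0,0,0.002],"rot":[0,0,0],"grip":0.1},
    {"slide":[0,0,0.002],"rot":[0,0,0],"grip":0.1},
    {"slide":[0,0,0.002],"rot":[0,0,0],"grip":0.1},
    {"slide":[0,0,0],"rot":[0,0,0],"grip":0.1},
    {"slide":[0,0,0],"rot":[0,0,0],"grip":0.1},
    {"slide":[0,0,0],"rot":[0,0,0],"grip":0.1}
  ]
}}

```text
time: 20.9
ee_pos: [0.4996, -0.1381, 0.0452]
eef_rot: [0.591, 0.806, -0.002, 0.0]
ft_force: [15.1, -11.8, -55.7]
width: 0.0126
grip_force: 60.2
```

```bash
python3 k.py
```

```text
{'time': 20.95, 'ee_pos': [0.4995, -0.1382, 0.0452], 'torque': [-2.3843, -3.0284, 0.3193], 'width': 0.0122, 'ft_force': [14.37, -11.3975, -55.9475], 'grip_force': 60.2102}
226 [ 27  23  19  20  21  37  70 101 113 117 119 121 124]
227 [ 22  22  20  20  21  36  68  98 109 112 112 111 111]
228 [ 18  18  18  20  23  35  65  93 104 106 103  99 100]
229 [18 17 19 19 21 29 54 77 86 88 85 79 84]
230 [17 18 19 18 21 24 37 51 57 60 61 57 68]
231 [19 18 18 19 20 19 22 27 34 40 44 46 60]
232 [17 18 17 19 20 21 20 24 28 37 39 44 62]
233 [19 18 19 20 21 21 24 26 31 37 39 46 68]
234 [18 17 18 21 24 26 28 30 35 39 42 50 71]
235 [18 19 22 26 32 35 37 38 38 42 49 58 74]
236 [17 19 24 32 38 42 43 41 43 50 62 74 82]
237 [19 21 25 34 41 43 44 44 47 59 77 89 91]
238 [ 19  22  28  38  44  46  48  48  54  70  88  97 101]
239 [ 24  25  31  39  46  50  52  54  62  79  95 103 108]
240 [ 36  35  36  43  48  52  54  56  67  84  99 107 116]
241 [ 50  44  43  44  49  52  53  56  70  89 101 109 120]
242 [ 57  51  46  46  48  50  52  56  71  90  98 104 116]
243 [ 60  54  48  46  47  48  49  55  70  86  91  95 110]
244 [ 57  54  49  45  44  45  47  53  68  82  86  95 114]
245 [ 55  55  52  47  45  44  44  50  64  77  85 102 122]
246 [ 56  56  55  51  47  46  47  51  61  74  87 106 125]
247 [ 55  57  57  55  53  53  53  56  62  72  85 102 116]
248 [56 56 56 55 56 58 58 60 63 68 77 89 99]
249 [56 56 56 55 57 60 60 61 63 65 70 77 85]
```

Call:
{"api": "arm_command", "payload": {
  "steps": [
    {"slide":[0,0,0],"rot":[0,0,0],"grip":0.4},
    {"slide":[0,0,0],"rot":[0,0,0],"grip":0.4},
    {"slide":[0,0,0],"rot":[0,0,0],"grip":0.4},
    {"slide":[0,0,0],"rot":[0,0,0],"grip":0.4},
    {"slide":[0,0,0.04],"rot":[0,0,0],"grip":0.4},
    {"slide":[0,0,0.05],"rot":[0,0,-3],"grip":0.4},
    {"slide":[0,-0.02,0.04],"rot":[0,0,-4],"grip":0.4},
    {"slide":[0,0,0],"rot":[0,0,-3],"grip":0.4}
  ],
  "newtons": 10
}}

```text
time: 21.95
ee_pos: [0.503, -0.1591, 0.1814]
eef_rot: [0.661, 0.75, 0.002, 0.002]
ft_force: [0.5, 0.8, -1.1]
width: 0.0349
grip_force: 0.0
```

```bash
sed -i '$d' k.py; sed -i '$d' k.py; python3 k2.py | cut -c1-95
```

```text
{'time': 22.0, 'ee_pos': [0.5024, -0.1579, 0.1798], 'torque': [-0.0851, 0.0085, -0.0071], 'widt
[[151 155 163 143 107 107 111 116 134 156 167 174 177 190 188 178 172 168]
 [149 153 154 139 108 107 109 110 115 125 135 143 150 165 162 152 145 138]
 [145 152 151 140 109 107 108 110 111 113 116 120 125 131 129 124 120 117]
 [143 151 150 141 109 106 108 110 111 111 112 114 115 115 113 111 108 110]
 [142 150 150 139 113 108 109 110 110 111 113 114 114 111 109 105 100 106]
 [142 149 148 137 117 112 108 110 111 112 113 115 113 110 108  97  89  97]
 [141 148 148 138 121 116 109 110 111 112 113 114 112 110 105  86  80  86]
 [142 149 147 141 123 115 109 110 111 113 114 114 110 109  99  79  80  80]
 [143 149 149 143 131 114 108 110 111 113 114 114 110 108  92  78  79  81]
 [145 150 149 145 136 121 110 109 111 112 113 112 109 106  86  78  79  80]
 [148 151 149 141 133 125 113 105 103 107 109 110 107 102  81  79  79  80]
 [149 151 139 122 114 115 111  95  88  92  97 104  99  93  77  80  79  79]
 [150 149 121  87  80  90  90  72  69  71  75  95  91  83  77  79  80  78]
 [149 147 101  50  44  56  58
[... 396 characters left out ...]
 82  79  79  79  77  89]
 [ 67  66  64  57  50  43  38  41  47  49  71  90  81  79  78  79  74  88]
 [ 66  65  66  64  62  57  53  47  45  47  69  90  87  80  80  78  72  85]
 [ 66  65  66  67  66  63  62  55  46  46  70 103 103  88  81  78  68  80]
 [ 67  66  66  66  66  66  66  61  54  52  74 114 118 101  87  76  66  75]
 [ 68  66  66  67  66  67  68  66  65  61  77 110 117 108  99  77  64  68]
 [ 68  67  66  67  68  67  68  71  70  67  78  96 103 102 103  77  62  63]
 [ 68  67  68  68  68  68  70  74  69  72  81  86  89  91  96  75  61  61]
 [ 67  68  68  68  69  68  72  75  69  75  83  82  84  84  86  72  61  61]
 [ 67  68  67  68  68  69  73  71  71  78  82  81  83  83  81  70  61  62]]
```

```bash
python3 - <<'E'
import cv2,numpy as np
a=cv2.resize(cv2.imread('pics/top1.png')[160:270,345:485],None,fx=5,fy=5,interpolation=2);d=cv2.imread('pics/d6.png')
for nm,(x0,y0,x1,y1) in dict(jaw=(285,190,350,375),jawall=(285,175,415,380),jawmid=(310,185,345,365),fixed=(520,105,650,310),bracket=(160,235,255,405),dial=(400,165,535,300)).items():
    T=d[y0:y1,x0:x1];m=cv2.matchTemplate(a,T,cv2.TM_CCOEFF_NORMED)
    sub=m[y0-40:y0+41,max(0,x0-80):x0+41];_,v,_,p=cv2.minMaxLoc(sub);dx=p[0]+max(0,x0-80)-x0;dy=p[1]-40
    print(nm,round(v,3),dx,dy,'mm',round(np.hypot(dx,dy)/5*1.03/480*1000,2))
E
```

```text
jaw 0.15 28 19 mm 14.52
jawall 0.151 5 20 mm 8.85
jawmid 0.386 -25 17 mm 12.97
fixed 0.621 -1 1 mm 0.61
bracket 0.436 -31 23 mm 16.57
dial 0.208 8 -23 mm 10.45
```

```bash
python3 - <<'E'
from h import *
a=cv2.imread('pics/c2.png');d=cv2.imread('pics/d5.png')
for nm,(x0,y0,x1,y1) in dict(jaw=(300,220,385,380),fixed=(585,260,690,430),bracket=(150,190,235,340),shackle=(375,340,560,470),dial=(425,215,570,325)).items():
    T=d[y0:y1,x0:x1];m=cv2.matchTemplate(a,T,cv2.TM_CCOEFF_NORMED);m=m[y0-40:y0+41,max(0,x0-80):x0+41];_,v,_,p=cv2.minMaxLoc(m);print(nm,round(v,3),p[0]+max(0,x0-80)-x0,p[1]-40)
s=eyes.camera('scene');q=(.523,-.3049,np.radians(17.8))
def W(P):
    P=np.array(P)/1000;c,n=np.cos(q[2]),np.sin(q[2]);return np.array([q[0]+c*P[0]-n*P[1],q[1]+n*P[0]+c*P[1],P[2]])
print([((proj(s,W((0,y,55)))-[320,190])*5).round(1).tolist() for y in (35,40,45,50)])
E
```

```text
jaw 0.769 -30 -5
fixed 0.985 0 0
bracket 0.784 -1 -3
shackle 0.975 -11 -1
dial 0.993 -8 0
[[404.5, 309.6], [391.4, 307.3], [378.4, 305.1], [365.3, 302.8]]
```

Call:
{"api": "arm_command", "payload": {
  "steps": [
    {"slide":[0.008,-0.048,0],"rot":[0,0,0],"grip":0.4},
    {"slide":[0.008,-0.048,0],"rot":[0,0,0],"grip":0.4},
    {"slide":[0.009,-0.049,-0.02],"rot":[0,0,0],"grip":0.4},
    {"slide":[0,0,-0.04],"rot":[0,0,0],"grip":0.4},
    {"slide":[0,0,-0.039],"rot":[0,0,0],"grip":0.4},
    {"slide":[0,0,0],"rot":[0,0,0],"grip":0.4},
    {"slide":[0,0,0],"rot":[0,0,0],"grip":0.4},
    {"slide":[0,0,0],"rot":[0,0,0],"grip":0.4}
  ]
}}

```text
time: 23.1
ee_pos: [0.5264, -0.3017, 0.0787]
eef_rot: [0.659, 0.752, -0.0, -0.0]
ft_force: [-0.4, -0.1, 0.6]
width: 0.0349
grip_force: 0.0
```

```bash
python3 k.py; python3 - <<'E'
from h import *
s=eyes.camera('scene');cv2.imwrite('pics/d7.png',cv2.resize(s['pixels'][190:310,320:470],None,fx=5,fy=5,interpolation=2)[:,:,::-1])
E
```

```text
{'time': 23.15, 'ee_pos': [0.5265, -0.3018, 0.0788], 'torque': [-0.0542, 0.0337, 0.0392], 'width': 0.0348, 'ft_force': [-0.0172, 0.4135, -0.1288], 'grip_force': 0.0}
```

View pics/d7.png

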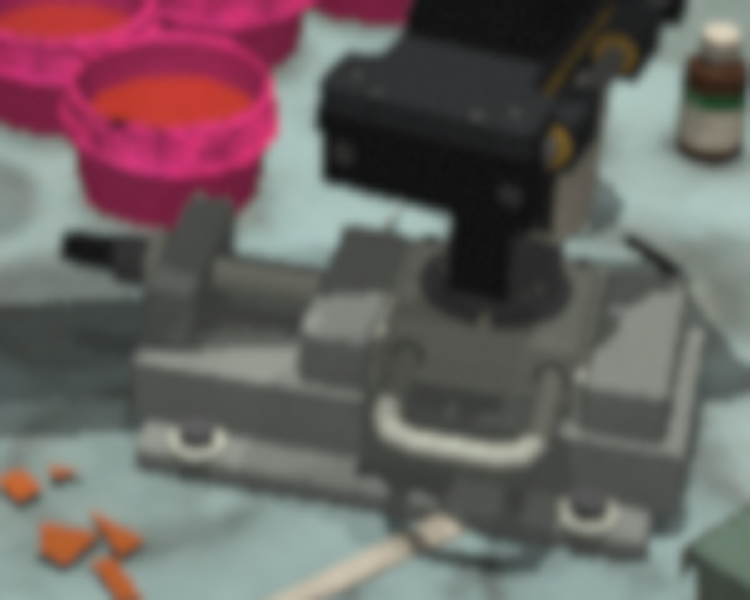

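The fingers straddle the dial bar (finger at about (480,265) in the crop). Close, then nudge gently to check that the lock is held.

Call:
{"api": "arm_command", "payload": {
  "steps": [
    {"slide":[0,0,0],"rot":[0,0,0],"grip":0},
    {"slide":[0,0,0],"rot":[0,0,0],"grip":0},
    {"slide":[0,0,0],"rot":[0,0,0],"grip":0},
    {"slide":[0,0,0],"rot":[0,0,0],"grip":0},
    {"slide":[0,0,0],"rot":[0,0,0],"grip":0},
    {"slide":[0,0,0],"rot":[0,0,0],"grip":0},
    {"slide":[0,0,0],"rot":[0,0,0],"grip":0},
    {"slide":[0,0,0],"rot":[0,0,0],"grip":0}
  ],
  "newtons": 12
}}

```text
time: 24.2
ee_pos: [0.5266, -0.3021, 0.0791]
eef_rot: [0.66, 0.752, 0.0, 0.0]
ft_force: [0.2, -0.1, 1.0]
width: 0.0119
grip_force: 11.9
```

```bash
python3 k.py
```

```text
{'time': 24.25, 'ee_pos': [0.5266, -0.3021, 0.0791], 'torque': [0.0385, 0.0696, 0.0251], 'width': 0.0122, 'ft_force': [-0.308, 0.666, 1.1389], 'grip_force': 11.9464}
```

Call:
{"api": "arm_command", "payload": {
  "steps": [
    {"slide":[-0.001,-0.0003,0],"rot":[0,0,0],"grip":0},
    {"slide":[-0.001,-0.0003,0],"rot":[0,0,0],"grip":0},
    {"slide":[0,0,0],"rot":[0,0,0],"grip":0},
    {"slide":[0,0,0],"rot":[0,0,0],"grip":0},
    {"slide":[0,0,0],"rot":[0,0,0],"grip":0},
    {"slide":[0,0,0],"rot":[0,0,0],"grip":0},
    {"slide":[0,0,0],"rot":[0,0,0],"grip":0},
    {"slide":[0,0,0],"rot":[0,0,0],"grip":0}
  ]
}}

```text
time: 25.25
ee_pos: [0.5265, -0.3021, 0.0792]
eef_rot: [0.659, 0.752, 0.001, 0.001]
ft_force: [8.8, 0.0, -5.0]
width: 0.012
grip_force: 12.0
```

```bash
python3 k.py
```

```text
{'time': 25.3, 'ee_pos': [0.5265, -0.3022, 0.0791], 'torque': [-0.1024, -1.8488, 0.0307], 'width': 0.0117, 'ft_force': [7.5983, 0.151, -4.7684], 'grip_force': 11.9596}
```

Call:
{"api": "arm_command", "payload": {
  "steps": [
    {"slide":[-0.001,-0.0003,0],"rot":[0,0,0],"grip":0},
    {"slide":[-0.0015,-0.0004,0],"rot":[0,0,0],"grip":0},
    {"slide":[-0.001,-0.0003,0],"rot":[0,0,0],"grip":0},
    {"slide":[0,0,0],"rot":[0,0,0],"grip":0},
    {"slide":[0,0,0],"rot":[0,0,0],"grip":0},
    {"slide":[0,0,0],"rot":[0,0,0],"grip":0},
    {"slide":[0,0,0],"rot":[0,0,0],"grip":0},
    {"slide":[0,0,0],"rot":[0,0,0],"grip":0}
  ]
}}

```text
time: 26.3
ee_pos: [0.5262, -0.3022, 0.0793]
eef_rot: [0.658, 0.753, 0.002, 0.003]
ft_force: [21.9, -1.2, -14.1]
width: 0.0117
grip_force: 12.0
```

```bash
python3 k.py
```

```text
{'time': 26.35, 'ee_pos': [0.5262, -0.3022, 0.0793], 'torque': [-0.3319, -4.7653, 0.015], 'width': 0.0119, 'ft_force': [22.7975, -2.2474, -14.4172], 'grip_force': 11.9762}
```

Call:
{"api": "arm_command", "payload": {
  "steps": [
    {"slide":[0.0055,0.0016,0],"rot":[0,0,0],"grip":0},
    {"slide":[0,0,0],"rot":[0,0,-10],"grip":0},
    {"slide":[0,0,0],"rot":[0,0,-10],"grip":0},
    {"slide":[0,0,0],"rot":[0,0,-10],"grip":0},
    {"slide":[0,0,0],"rot":[0,0,-10],"grip":0},
    {"slide":[0,0,0],"rot":[0,0,-10],"grip":0},
    {"slide":[0,0,0],"rot":[0,0,-10],"grip":0},
    {"slide":[0,0,0],"rot":[0,0,0],"grip":0}
  ],
  "newtons": 15
}}

```text
time: 27.35
ee_pos: [0.5254, -0.3022, 0.0789]
eef_rot: [0.947, 0.322, -0.001, -0.0]
ft_force: [-5.7, 1.3, 4.8]
width: 0.0169
grip_force: 15.2
```

Call:
{"api": "arm_command", "payload": {
  "steps": [
    {"slide":[0,0,0],"rot":[0,0,-8],"grip":0},
    {"slide":[0,0,0],"rot":[0,0,-8],"grip":0},
    {"slide":[0,0,0],"rot":[0,0,-4],"grip":0},
    {"slide":[0,0,0],"rot":[0,0,0],"grip":0},
    {"slide":[0,0,0],"rot":[0,0,0],"grip":0},
    {"slide":[0,0,0],"rot":[0,0,0],"grip":0},
    {"slide":[0,0,0],"rot":[0,0,0],"grip":0},
    {"slide":[0,0,0],"rot":[0,0,0],"grip":0}
  ]
}}

```text
time: 28.35
ee_pos: [0.5256, -0.3013, 0.0788]
eef_rot: [0.988, 0.154, -0.001, -0.001]
ft_force: [-4.3, 17.7, 5.6]
width: 0.012
grip_force: 12.9
```

```bash
python3 k.py
```

```text
{'time': 28.4, 'ee_pos': [0.5256, -0.3011, 0.0788], 'torque': [1.3974, 1.214, 0.0666], 'width': 0.0119, 'ft_force': [-5.7743, 6.1218, 5.3289], 'grip_force': 14.9674}
```

Call:
{"api": "arm_command", "payload": {
  "steps": [
    {"slide":[0,0,0],"rot":[0,0,0],"grip":0.4},
    {"slide":[0,0,0],"rot":[0,0,0],"grip":0.4},
    {"slide":[0,0,0.04],"rot":[0,0,0],"grip":0.4},
    {"slide":[0,0,0.05],"rot":[0,0,10],"grip":0.4},
    {"slide":[-0.03,-0.01,0.01],"rot":[0,0,10],"grip":0.4},
    {"slide":[-0.03,-0.01,0],"rot":[0,0,10],"grip":0.4},
    {"slide":[-0.02,-0.007,0],"rot":[0,0,10],"grip":0.4},
    {"slide":[0,0,0],"rot":[0,0,10],"grip":0.4}
  ]
}}

```text
time: 29.4
ee_pos: [0.445, -0.3302, 0.1794]
eef_rot: [0.83, 0.557, 0.001, 0.0]
ft_force: [0.8, 0.1, -0.2]
width: 0.0346
grip_force: 0.0
```

```bash
python3 k.py; python3 - <<'E'
from h import *
s=eyes.camera('scene');q=(.523,-.3049,np.radians(17.8));c0=(.526,-.302)
g=s['pixels'].min(2);save(s,'s_dial')
for a in (-.35,0,.35):
    w=q[2]+np.pi+a;print(a,[proj(s,(c0[0]+r*np.cos(w),c0[1]+r*np.sin(w),.094)).round(1).tolist() for r in (-18,0,18) for r in [r/1000]])
print('knob',g[234:246:2,330:350:2])
print(g[228:258,404:436:1][:, ::2])
E
```

```text
{'time': 29.45, 'ee_pos': [0.4459, -0.3298, 0.1795], 'torque': [-0.1472, 0.1335, 0.0112], 'width': 0.0345, 'ft_force': [-0.2289, -0.2911, 0.9711], 'grip_force': 0.0}
-0.35 [[425.1, 232.0], [420.3, 236.1], [415.3, 240.3]]
0 [[421.9, 231.2], [420.3, 236.1], [418.6, 241.2]]
0.35 [[418.5, 231.0], [420.3, 236.1], [422.1, 241.5]]
knob [[168 164 156 147 141 135 125 106  81  65]
 [164 136 100  93 103 111 113 117 112 111]
 [159  98  42  44  48  52  67  91  92  93]
 [143  83  33  31  32  37  59  78  77  76]
 [135 113  86  64  52  43  46  54  54  66]
 [134 136 132 126 113 104  77  49  49  64]]
[[149 148 149 129  86  87  91  91  92  93  93  93  92  89  88  87]
 [148 148 149 131  87  88  91  88  88  89  93  94  92  91  89  86]
 [150 147 148 132  88  89  90  80  76  81  90  93  93  91  89  87]
 [156 151 150 134  88  89  88  68  61  67  83  94  94  92  89  87]
 [166 157 153 139  94  89  86  60  51  54  77  95  93  92  89  87]
 [172 164 155 149 109  89  84  57  48  50  76  95  94  92  90  87]
 [174 169 159 159 124  93  84  57  50  50  77  96  94  92  90  87]
 [171 165 162 164 139 106  83  63  58  50
[... 800 characters left out ...]
  55  59  55  54  48  49  72]
 [ 67  50  47  47  51  53  45  46  51  58  61  57  51  46  49  70]
 [ 74  53  48  45  47  50  45  46  56  58  59  54  46  46  50  73]
 [ 82  61  51  47  45  45  45  48  54  55  53  51  45  48  54  78]
 [ 87  74  58  50  47  44  50  48  51  52  52  51  48  49  61  83]
 [ 89  84  70  56  50  48  61  52  51  54  54  55  53  56  74  87]
 [ 91  89  82  70  59  54  73  56  51  59  58  58  59  66  82  88]
 [ 90  91  89  84  73  64  79  62  55  62  63  64  68  79  88  89]
 [ 89  90  90  90  86  78  83  72  67  73  73  76  80  88  92  90]
 [ 85  86  88  89  89  86  86  83  81  84  85  86  90  95  97  93]
 [ 81  82  84  85  86  87  86  88  88  90  91  92  99 100  98  93]]
```

Call:
{"api": "arm_command", "payload": {
  "steps": [
    {"slide":[0,0.001,0],"rot":[0,0,10],"grip":0.45},
    {"slide":[0,0,-0.01],"rot":[0,0,10],"grip":0.45},
    {"slide":[0,0,-0.02],"rot":[0,0,10],"grip":0.45},
    {"slide":[0,0,-0.02],"rot":[0,0,10],"grip":0.45},
    {"slide":[0,0,-0.03],"rot":[0,0,0],"grip":0.45},
    {"slide":[0,0,-0.03],"rot":[0,0,0],"grip":0.45},
    {"slide":[0,0,-0.03],"rot":[0,0,0],"grip":0.45},
    {"slide":[0,0,0],"rot":[0,0,0],"grip":0.45}
  ]
}}

```text
time: 30.5
ee_pos: [0.4454, -0.3275, 0.0374]
eef_rot: [0.593, 0.806, -0.001, -0.002]
ft_force: [0.5, -0.0, 0.4]
width: 0.0391
grip_force: 0.0
```

```bash
python3 k.py
```

```text
{'time': 30.55, 'ee_pos': [0.4462, -0.3282, 0.0389], 'torque': [-0.1059, 0.0141, 0.0123], 'width': 0.0387, 'ft_force': [0.979, -0.5411, 0.5887], 'grip_force': 0.0}
```

No contact on the way down. Close on the bow.

Call:
{"api": "arm_command", "payload": {
  "steps": [
    {"slide":[0,0,0],"rot":[0,0,0],"grip":0},
    {"slide":[0,0,0],"rot":[0,0,0],"grip":0},
    {"slide":[0,0,0],"rot":[0,0,0],"grip":0},
    {"slide":[0,0,0],"rot":[0,0,0],"grip":0},
    {"slide":[0,0,0],"rot":[0,0,0],"grip":0},
    {"slide":[0,0,0],"rot":[0,0,0],"grip":0},
    {"slide":[0,0,0],"rot":[0,0,0],"grip":0},
    {"slide":[0,0,0],"rot":[0,0,0],"grip":0}
  ],
  "newtons": 20
}}

```text
time: 31.55
ee_pos: [0.4461, -0.3284, 0.0393]
eef_rot: [0.592, 0.806, -0.0, -0.0]
ft_force: [-3.8, 1.2, 6.7]
width: 0.0086
grip_force: 20.0
```

```bash
python3 k.py
```

```text
{'time': 31.6, 'ee_pos': [0.4461, -0.3284, 0.0393], 'torque': [0.0557, 0.9348, 0.0531], 'width': 0.0082, 'ft_force': [-3.7609, 0.2521, 6.4989], 'grip_force': 19.9954}
```

Call:
{"api": "arm_command", "payload": {
  "steps": [
    {"slide":[-0.003,-0.001,0],"rot":[0,0,0],"grip":0},
    {"slide":[-0.003,-0.001,0],"rot":[0,0,0],"grip":0},
    {"slide":[-0.003,-0.001,0],"rot":[0,0,0],"grip":0},
    {"slide":[-0.003,-0.001,0],"rot":[0,0,0],"grip":0},
    {"slide":[-0.003,-0.001,0],"rot":[0,0,0],"grip":0},
    {"slide":[-0.003,-0.001,0],"rot":[0,0,0],"grip":0},
    {"slide":[-0.003,-0.001,0],"rot":[0,0,0],"grip":0},
    {"slide":[0,0,0],"rot":[0,0,0],"grip":0}
  ]
}}

```text
time: 32.6
ee_pos: [0.4255, -0.3353, 0.0393]
eef_rot: [0.592, 0.806, 0.0, 0.0]
ft_force: [3.0, 1.3, 4.7]
width: 0.0083
grip_force: 20.0
```

```bash
python3 k.py; python3 - <<'E'
from h import *
t=eyes.camera('top');s=eyes.camera('scene')
d=cv2.imread('pics/s_dial.png');n=np.ascontiguousarray(s['pixels'][:,:,::-1])
for nm,(x0,y0,x1,y1) in dict(lockR=(424,240,450,262),fixed=(438,245,458,276),jaw=(380,236,398,266)).items():
    T=cv2.resize(d[y0:y1,x0:x1],None,fx=4,fy=4,interpolation=2);A=cv2.resize(n[y0-6:y1+6,x0-6:x1+6],None,fx=4,fy=4,interpolation=2)
    m=cv2.matchTemplate(A,T,cv2.TM_CCOEFF_NORMED);_,v,_,p=cv2.minMaxLoc(m);print(nm,round(v,2),(p[0]-24)/4,(p[1]-24)/4)
for x in ('shackle','lock','dial'): print(x,[(np.round(r['bbox']).tolist(),round(r['conf'],2)) for r in eyes.look_for(x,s)[:1]])
E
```

```text
{'time': 32.65, 'ee_pos': [0.4256, -0.3353, 0.0393], 'torque': [0.2484, -0.6583, 0.0832], 'width': 0.0081, 'ft_force': [2.8223, 1.0941, 5.5624], 'grip_force': 19.9951}
lockR 0.73 6.0 4.5
fixed 0.7 0.25 -0.75
jaw 0.85 -3.5 6.0
shackle []
lock [([428.0, 244.0, 440.0, 283.0], 0.65)]
dial [([443.0, 204.0, 444.0, 210.0], 0.7)]
```

```bash
python3 -c "
from bench import order
print(order.close_job())"
```

```text
the job is handed in; nothing more can be done
None
```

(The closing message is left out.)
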